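# Put the coin-photography kit away in its foam inserts and tray

### The job

Put the desk's five loose kit items away: seat the camera battery, the folded loupe and the brass weight each fully home in the foam insert whose cutout has its shape, the weight standing upright. Lay the two bundles of white card coin holders in the plain black tray, the thick bundle flat on the tray's floor and the thin one flat and squarely above it. Let go of everything and leave it at rest.

Things in the scene. Friction and masses are not known exactly. Their poses are not given: they have to be found in the camera images.
- camera_battery: Black box-shaped camera battery, 38 (own x) x 56 (own y) x 20 (z) mm, 80 g, lying flat on the desk at the start. Origin at the centre of its underside, z up. Grip it in its upper half, so that the fingers stay above the foam when it is seated.
- loupe: Small folded pocket magnifier (silver cover plates, dark lens body between), 37 (own x) x 26 (own y) x about 22 (z) mm, rigid, 40 g, lying flat. Origin at the centre of its underside, z up. Grip it across its own y (26 mm) in its upper half.
- weight: Brass calibration weight, a standing round body 18 mm in diameter with a knob on top, 32 mm high in all, 50 g. Origin at the centre of its underside, z up. It must finish standing upright. Grip it round its upper half.
- thick_flips: The thicker of two square bundles of white card coin holders, a solid stack 50 x 50 x 16 mm (53 mm over loose card edges), 30 g, lying flat. Origin at the centre of its underside, z up. Grip it in its upper half when it goes into the tray.
- thin_flips: The thinner of the two square bundles of white card coin holders, a solid stack 50 x 50 x 10 mm (53 mm over loose card edges), lying flat, 40 g. Origin at the centre of its underside, z up.
- battery_foam: Storage module fixed to the desk: black tray 76 (own x) x 84 (own y) mm holding a grey foam insert whose top is 18 mm above the desk, with one rectangular cutout in its middle, 47 (own x) x 65 (own y) mm, 8 mm deep, black at the bottom: the place of the camera battery (long side along own y). Origin at the centre of the module's underside; the cutout's floor is 10 mm above it. All modules vary in place and turn up to 0.2 rad.
- loupe_foam: Storage module fixed to the desk, same tray and grey foam as the battery's (76 x 84 mm, top at 18 mm), with a smaller rectangular cutout in its middle, 46 (own x) x 35 (own y) mm, 8 mm deep: the place of the loupe (its 37 mm side along own x, either way round). Origin at the centre of the underside; cutout floor 10 mm above it.
- weight_foam: Storage module fixed to the desk, same tray and grey foam (76 x 84 mm, top at 18 mm), with one round cutout in its middle, 28 mm in diameter, 8 mm deep: the place of the weight. Origin at the centre of the underside; cutout floor 10 mm above it. Nearby: an open laptop stands on the left between robot and modules, its screen about 0.31 m high; pass above it.
- flips_tray: Plain black tray without foam fixed to the desk, 76 (own x) x 84 (own y) mm outside, 70 x 78 mm inside, walls 3 mm; its inner floor is 10 mm and its rim 16 mm above the underside: the place of the two bundles of card coin holders, one on the other. Origin at the centre of the underside.
Things that resemble listed ones, but are neither listed nor needed, are in the scene too. What is meant by the thin_flips is not pink, and is the larger of those in its own colour.

How it is judged:
At the end, for the whole second after the job is handed in: Battery, loupe, weight on the floor of their own cutouts, within 8 mm of centre; thick bundle on the tray floor within 18 mm of centre, thin one on it within 14 mm of its centre (heights within about 2.5 mm); all within 0.1 rad of level or upright, slower than 0.02 m/s (horizontal distance between camera_battery and battery_foam below 0.008 m and z of camera_battery in the frame of battery_foam between 0.008 and 0.0125 m and horizontal distance between loupe and loupe_foam below 0.008 m and z of loupe in the frame of loupe_foam between 0.008 and 0.0125 m and horizontal distance between weight and weight_foam below 0.008 m and z of weight in the frame of weight_foam between 0.008 and 0.0125 m and horizontal distance between thick_flips and flips_tray below 0.018 m and z of thick_flips in the frame of flips_tray between 0.008 and 0.0125 m and horizontal distance between thin_flips and thick_flips below 0.014 m and z of thin_flips in the frame of thick_flips between 0.014 and 0.019 m and angle between each of camera_battery, loupe, weight, thick_flips, thin_flips's own z axis and vertical below 0.1 rad and linear speed of each of camera_battery, loupe, weight, thick_flips, thin_flips below 0.02 m/s); the robot touches nothing.
It also fails if it takes over 118 s, if anything falls off the work surface, if the arm or the gripper's body presses on something with over 40 N, if the wrist force passes 120 N, or if a joint passes its speed limit or range.

### The arm

A 7-joint arm with a two-finger parallel gripper is mounted at the origin on a cart in front of the work surface, level with it; the furniture and walls round the work are solid. World frame = base frame: x ahead of the robot, y to its left, z up, the work surface at z = 0. Lengths are in m, angles in rad, forces in N, time in s.
With the tool pointing down it reaches from about 0.425 to 0.925 m from the base axis. Payload 6.8 kg.
Tool frame: the origin (TCP) lies midway between the tips of the shut fingers; the grasp point (between the pads) lies 19 mm behind it; z points along the fingers, y is the direction in which the jaws open and shut (so a half turn about z gives the same grasp; the last joint's range is limited). The gripper opens to 85 mm and grips with 20 to 120 N. Pads are 22 mm wide; open, the fingers measure 114 mm over their backs; the gripper's body (76 mm by 85 mm) begins 54 mm behind the grasp point. The pads swing forward as they close: fully open they stand 13 mm farther back than shut.
Start: joints at [-1.393, 0.477, 0.022, 1.555, -0.011, 1.109, -0.083], TCP at [0.19, 0.648, 0.207] pointing down, gripper open.
Joint ranges: [-2.96, 2.96], [-0.34, 2.1], [-1.41, 1.46], [0.24, 2.44], [-1.37, 4.51], [0.17, 1.92], [-2.96, 2.96]. Speed limits (rad/s): [2.39, 2.39, 3.14, 3.14, 3.14, 3.14, 3.14].

### API

Orientations are given as a unit quaternion [x, y, z, w].
In Python, from cell import bot gives the robot as it stands. Calls block until the motion is done:
- bot.goto(position, orientation): joint-space move of the TCP to a pose.
- bot.move_l(position, speed=0.15, frame=None, stop_force=None): straight line of the TCP; frame=None keeps the orientation; speed is the mean speed in m/s. With stop_force (N) it stops when the force on the tool has changed by that much, and returns True; else False.
- bot.move_joints(angles): joint-space move.
- bot.ungrasp() and bot.grab(newtons=None): open the fingers fully, or close them until they stop; newtons is the grip in N (None keeps the last).
- bot.sleep(seconds).
- bot.ik(position, orientation): joint angles nearest the present ones, or None.
- bot.get_image(name): name is "scene" or "side" or "wrist"; returns a dict with "frame" (384x512x3 uint8, red, green, blue), "fx", "fy", "cx", "cy" (pixels), "pose" (4x4, takes a point from camera to world coordinates). Camera axes: x right, y down, z forward; pixel columns grow to the right and rows downward; lengths in m; the calibration is good to about 2 mm. A picture is of the moment at which its call begins. There is no depth.
A pose or a line that the arm cannot do raises bot.Unreachable and nothing moves.
- bot.finish_job(): hands the job in, once; it reports no verdict.
Readings, each from a call of its own:
- bot.current_time_s(): time.
- bot.current_q(): joint angles.
- bot.current_qvel(): joint speeds.
- bot.current_joint_torque(): joint torques, N m.
- bot.current_ee_pos(): TCP position.
- bot.current_eef_rot(): TCP orientation.
- bot.current_force(): force on the tool from outside, world axes, zero at the start.
- bot.current_moment(): the same for the moment, N m.
- bot.current_finger_gap(): finger opening in m.
Only numpy, scipy, OpenCV 4.12 (cv2) and the standard library are available. Lean on these libraries where they do the work, as an engineer would, in place of code of your own. Each camera call takes 0.05 s, during which the arm holds its last target.

## Working session

There is one attempt and no reset: what is moved stays moved. The work goes in short steps, each a Python script; the robot and the scene stay as the last script left them, time stands still between calls to the robot, and variables do not carry over. Pictures are saved under pics/ and viewed, and the job is handed in when it is done.

```bash
ls; mkdir -p pics; python3 - <<'E'
from cell import bot
import cv2
for n in ["scene","side","wrist"]:
    d=bot.get_image(n); cv2.imwrite(f"pics/{n}0.png",cv2.resize(d["frame"][:,:,::-1],(800,600),interpolation=cv2.INTER_CUBIC))
    print(n,d["fx"],d["fy"],d["cx"],d["cy"]);print(d["pose"].round(3) if hasattr(d["pose"],'round') else d["pose"])
print(bot.current_time_s(),bot.current_ee_pos(),bot.current_eef_rot(),bot.current_finger_gap())
E
```

```text
pics
scene 442.9217688100958 442.9217688100958 249.05732627704484 194.21677528822053
[[-0.508  0.481 -0.715  1.23 ]
 [ 0.861  0.262 -0.436  0.375]
 [-0.023 -0.837 -0.547  0.578]
 [ 0.     0.     0.     1.   ]]
side 445.8168999773037 445.8168999773037 260.4538257799201 190.78168357851382
[[ 0.995 -0.046  0.085  0.419]
 [-0.096 -0.541  0.836 -1.067]
 [ 0.008 -0.84  -0.543  0.71 ]
 [ 0.     0.     0.     1.   ]]
wrist 264.56722531331434 264.56722531331434 258.0459724619732 188.93553252145378
[[ 0.28   0.924  0.258  0.125]
 [ 0.96  -0.27  -0.077  0.666]
 [-0.001  0.269 -0.963  0.374]
 [ 0.     0.     0.     1.   ]]
0.15 [0.19019596 0.64714914 0.20636209] [ 1.42402479e-01  9.89808599e-01 -6.84532107e-04 -4.24316360e-05] 0.08551905113180258
```

View pics/scene0.png

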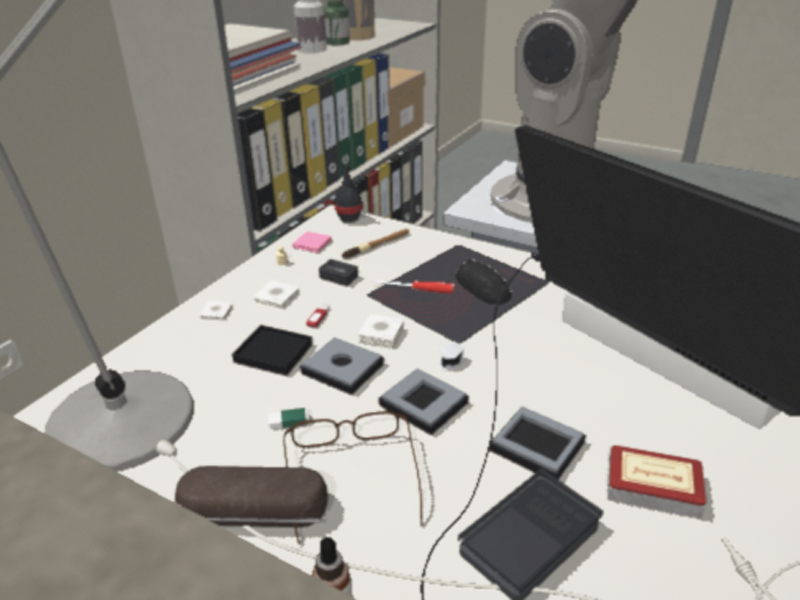

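View pics/side0.png

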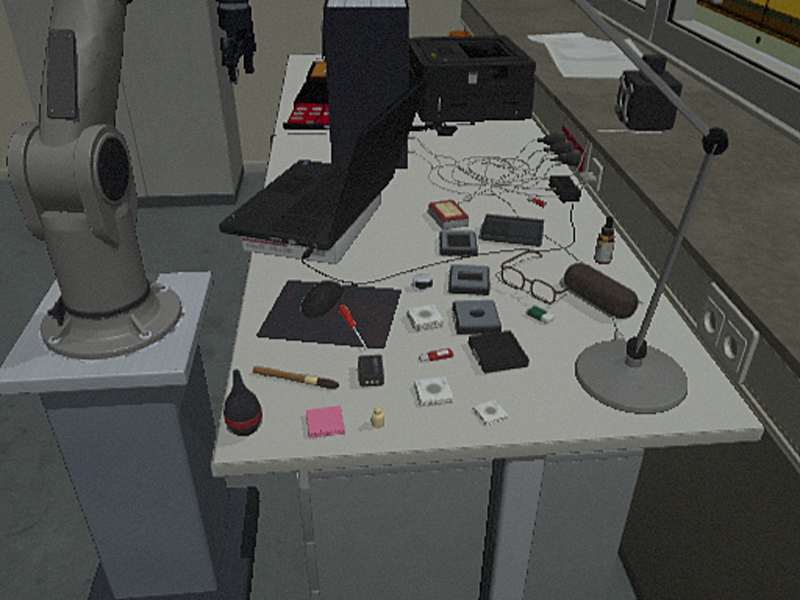

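View pics/wrist0.png

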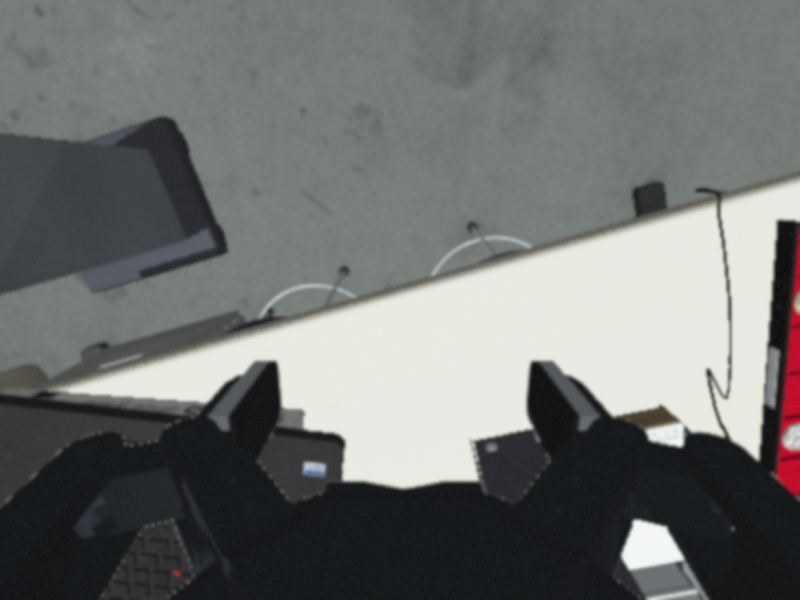

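```bash
cat > h.py <<'E'
from cell import bot
import numpy as np, cv2
from scipy.spatial.transform import Rotation as R
def down(yaw):  # tool z down, tool y axis at angle yaw in world
    y=np.array([np.cos(yaw),np.sin(yaw),0]);z=np.array([0,0,-1.]);x=np.cross(y,z)
    return R.from_matrix(np.c_[x,y,z]).as_quat()
def ray(d,uv,z):
    uv=np.atleast_2d(np.asarray(uv,float))
    c=np.c_[(uv[:,0]-d["cx"])/d["fx"],(uv[:,1]-d["cy"])/d["fy"],np.ones(len(uv))]
    P=np.asarray(d["pose"]); w=c@P[:3,:3].T; t=(z-P[2,3])/w[:,2]
    return P[:3,3]+w*t[:,None]
def proj(d,p):
    P=np.linalg.inv(np.asarray(d["pose"]));c=P[:3,:3]@np.asarray(p)+P[:3,3]
    return d["fx"]*c[0]/c[2]+d["cx"],d["fy"]*c[1]/c[2]+d["cy"]
def save(d,name,crop=None,s=None):
    im=d["frame"][:,:,::-1]
    if crop: im=im[crop[1]:crop[3],crop[0]:crop[2]]
    s=s or min(800/im.shape[1],600/im.shape[0])
    cv2.imwrite("pics/"+name,cv2.resize(im,None,fx=s,fy=s,interpolation=cv2.INTER_CUBIC))
E
python3 - <<'E'
from h import *
d=bot.get_image("side"); e=bot.get_image("scene")
pts=dict(thick=((425,318),(382,330),.016),thin=((433,391),(277,293),.01),small=((490,412),(216,310),.006),weight=((377,418),(281,256),.016),bat=((370,370),(338,271),.02),loupe=((423,282),(452,353),.02),bfoam=((459,242),(538,441),.018),lfoam=((469,279),(424,398),.018),wfoam=((477,316),(342,361),.018),tray=((498,350),(272,349),.016),pink=((325,422),(312,241),.01))
for k,(a,b,z) in pts.items():
    pa=ray(d,np.array(a)*.64,z)[0];pb=ray(e,np.array(b)*.64,z)[0]
    print(k,pa.round(3),pb.round(3))
print(R.from_quat(bot.current_eef_rot()).as_matrix().round(2))
for p in [(0.19,.648,.45),(0.3,.5,.55),(.5,.0,.5),(.6,-.1,.45),(.6,-.15,.45),(.6,-.3,.45)]:
  for yaw in (0,np.pi/2,-np.pi/2,np.pi):
    q=bot.ik(np.array(p),down(yaw)); print(p,round(yaw,2),None if q is None else np.round(q,2))
E
```

```text
thick [ 0.553 -0.066  0.016] [ 0.559 -0.048  0.016]
thin [ 0.543 -0.255  0.01 ] [ 0.545 -0.246  0.01 ]
small [ 0.622 -0.305  0.006] [ 0.623 -0.301  0.006]
weight [ 0.454 -0.314  0.016] [ 0.457 -0.306  0.016]
bat [ 0.449 -0.208  0.02 ] [ 0.459 -0.19   0.02 ]
loupe [0.563 0.048 0.02 ] [0.564 0.064 0.02 ]
bfoam [0.657 0.204 0.018] [0.662 0.22  0.018]
lfoam [0.652 0.055 0.018] [0.66  0.073 0.018]
wfoam [ 0.645 -0.071  0.018] [ 0.647 -0.056  0.018]
tray [ 0.662 -0.169  0.016] [ 0.669 -0.156  0.016]
pink [ 0.378 -0.309  0.01 ] [ 0.38  -0.298  0.01 ]
[[-0.96  0.28 -0.  ]
 [ 0.28  0.96 -0.  ]
 [-0.   -0.   -1.  ]]
(0.19, 0.648, 0.45) 0 [-1.58  0.38  0.31  1.19 -0.12  1.59 -1.29]
(0.19, 0.648, 0.45) 1.57 [-1.37  0.38 -0.02  1.17  0.01  1.59  0.19]
(0.19, 0.648, 0.45) -1.57 [-1.78  0.42  0.64  1.2  -0.24  1.59 -2.76]
(0.19, 0.648, 0.45) 3.14 [-1.17  0.4  -0.33  1.15  0.12  1.61  1.67]
(0.3, 0.5, 0.55) 0 [-1.4   0.21  0.34  1.2  -0.07  1.75 -1.07]
(0.3, 0.5, 0.55) 1.57 [-1.17  0.21  0.04  1.18 -0.01  1.75  0.44]
(0.3, 0.5, 0.55) -1.57 [-1.59  0.23  0.61  1.21 -0.13  1.75 -2.59]
(0.3, 0.5, 0.55)
[... 409 characters left out ...]
0.96  1.39 -0.27  1.56  1.89]
(0.6, -0.1, 0.45) -1.57 [-0.72  0.4   1.16  1.4  -0.36  1.58 -1.16]
(0.6, -0.1, 0.45) 3.14 [-0.76  0.46  1.28  1.4  -0.44  1.6  -2.66]
(0.6, -0.15, 0.45) 0 [-0.56  0.38  1.04  1.37 -0.33  1.57  0.45]
(0.6, -0.15, 0.45) 1.57 [-0.56  0.38  1.05  1.37 -0.33  1.57  2.02]
(0.6, -0.15, 0.45) -1.57 [-0.63  0.44  1.2   1.37 -0.41  1.6  -1.05]
(0.6, -0.15, 0.45) 3.14 [-0.65  0.48  1.28  1.37 -0.46  1.61 -2.57]
(0.6, -0.3, 0.45) 0 [-0.14  0.45  0.84  1.22 -0.33  1.6   0.63]
(0.6, -0.3, 0.45) 1.57 [-0.31  0.64  1.32  1.23 -0.62  1.7   2.43]
(0.6, -0.3, 0.45) -1.57 [-0.23  0.51  1.04  1.23 -0.43  1.63 -0.85]
(0.6, -0.3, 0.45) 3.14 [-0.31  0.61  1.27  1.23 -0.59  1.68 -2.31]
```

```bash
python3 - <<'E'
from h import *
d=bot.get_image("side"); save(d,"sidecrop.png",(190,140,350,290))
d=bot.get_image("scene"); save(d,"scenecrop.png",(110,130,400,320))
E
```

```text
(no output)
```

View pics/sidecrop.png

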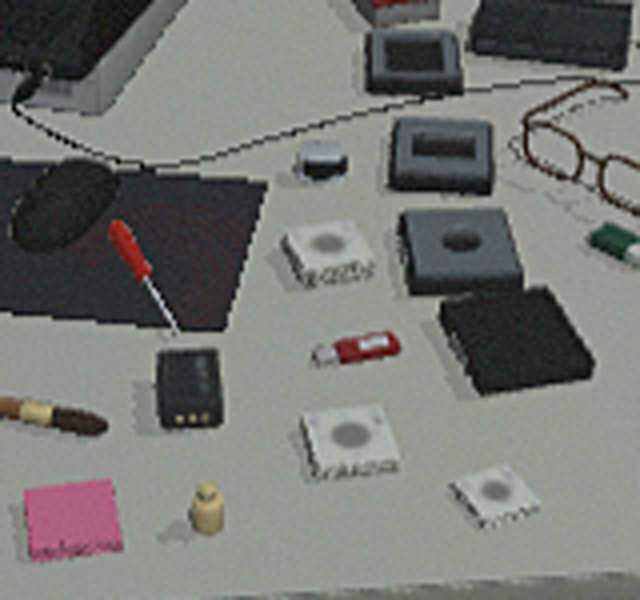

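View pics/scenecrop.png

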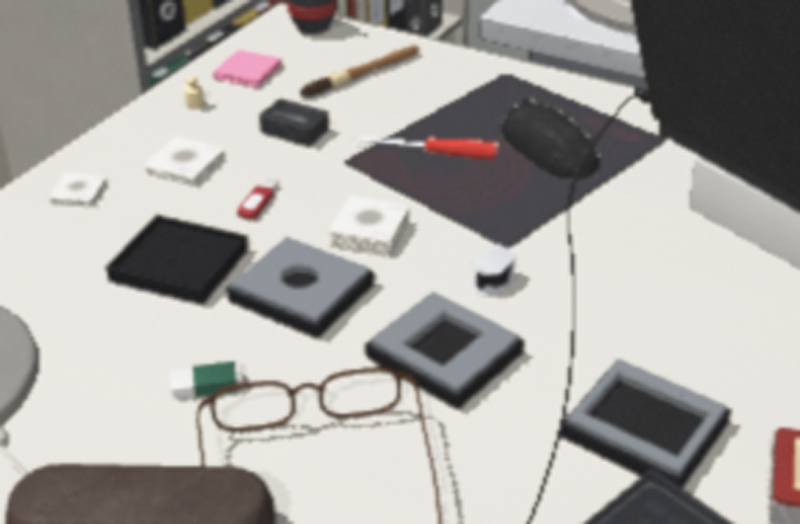

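```bash
python3 - <<'E'
from h import *
d=bot.get_image("side"); e=bot.get_image("scene")
def dirr(d,uv):
    P=d["pose"];c=np.array([(uv[0]*.64-d["cx"])/d["fx"],(uv[1]*.64-d["cy"])/d["fy"],1]);w=P[:3,:3]@c;return P[:3,3],w/np.linalg.norm(w)
def tri(a,b):
    o1,v1=dirr(d,a);o2,v2=dirr(e,b)
    A=np.c_[v1,-v2];t=np.linalg.lstsq(A,o2-o1,rcond=None)[0];p,q=o1+v1*t[0],o2+v2*t[1];return ((p+q)/2).round(3),np.linalg.norm(p-q).round(3)
print(tri((635,350),(110,385)),tri((715,140),(-15,105)))
# upper arm: plane-line: side pixel rays at arm vs plane from scene pixels
o,v1=dirr(e,(0,72));_,v2=dirr(e,(60,2));n=np.cross(v1,v2)
for a in [(715,140),(680,103),(640,62),(600,20),(580,0)]:
    p,v=dirr(d,a);t=n@(o-p)/(n@v);print(a,(p+v*t).round(3))
E
```

```text
(array([ 0.86 , -0.241,  0.057]), np.float64(0.0)) (array([ 0.893, -0.248,  0.398]), np.float64(0.008))
(715, 140) [ 0.894 -0.255  0.4  ]
(680, 103) [ 0.849 -0.23   0.441]
(640, 62) [ 0.798 -0.204  0.486]
(600, 20) [ 0.748 -0.177  0.531]
(580, 0) [ 0.723 -0.166  0.553]
```

```bash
python3 - <<'E'
from h import *
a=1.285
p=np.array([.19,.648,.42]); bot.move_l(p,speed=.3)
q=np.array(bot.ik(np.array([.55*np.cos(a),.55*np.sin(a),.42]),bot.current_eef_rot())); print(q.round(3))
bot.move_joints(q)
q2=q.copy(); q2[0]+=1.285; q2[2]=0;q2[4]=0; q2[6]+=np.pi/2
bot.move_joints(q2); print(bot.current_ee_pos().round(3),R.from_quat(bot.current_eef_rot()).as_matrix().round(2),bot.current_time_s(),bot.current_force())
for n in ("wrist","scene"): d=bot.get_image(n); save(d,n+"1.png")
E
```

```text
[-1.419  0.143  0.024  1.538 -0.004  1.463 -0.11 ]
[0.549 0.013 0.42 ] [[-1.   -0.03 -0.  ]
 [-0.03  1.   -0.  ]
 [ 0.    0.   -1.  ]] 4.1917 [-0.8166925  -0.1602488   0.50598006]
```

View pics/wrist1.png

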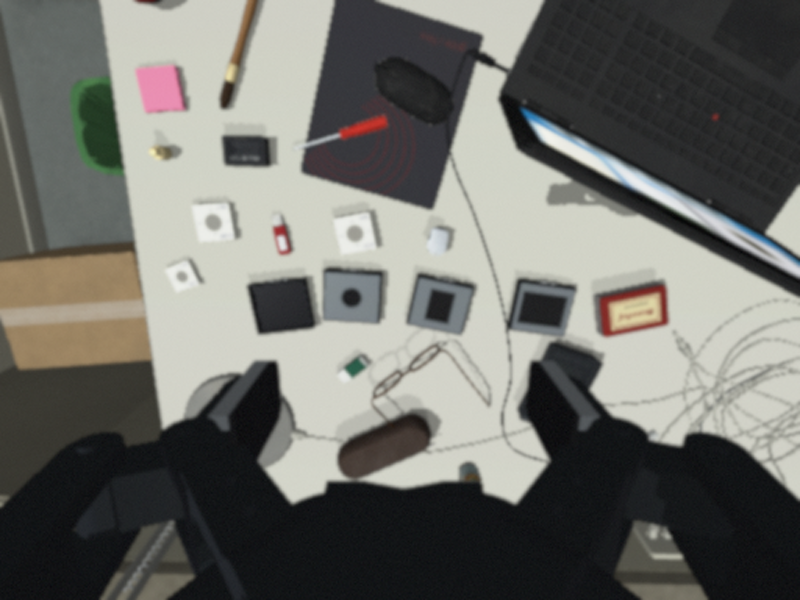

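View pics/scene1.png

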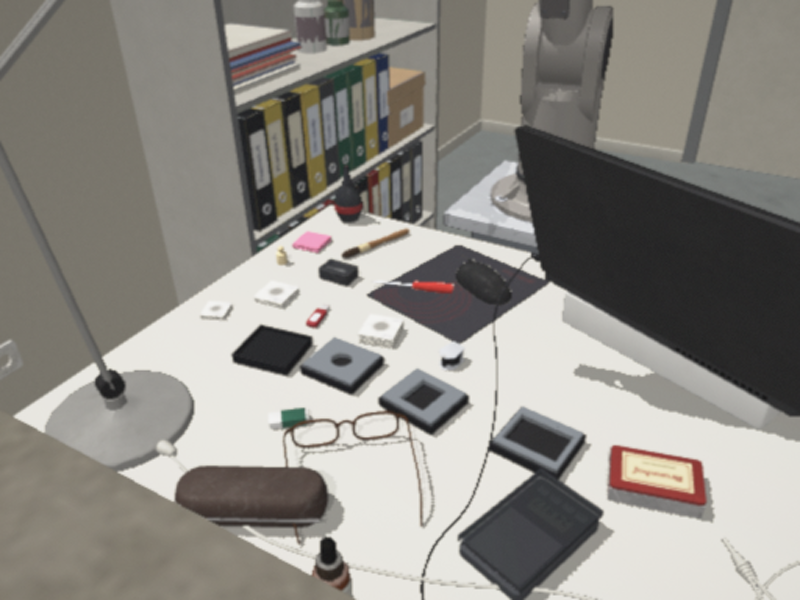

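```bash
python3 - <<'E'
from h import *
bot.goto(np.array([.575,-.06,.28]),down(np.pi/2)); print(bot.current_q().round(2),bot.current_time_s())
d=bot.get_image("wrist"); save(d,"wrist2.png"); np.save("w2.npy",d,allow_pickle=True)
E
```

```text
[-0.04  0.26  0.05  1.7  -0.01  1.18  1.58] 4.975
```

View pics/wrist2.png

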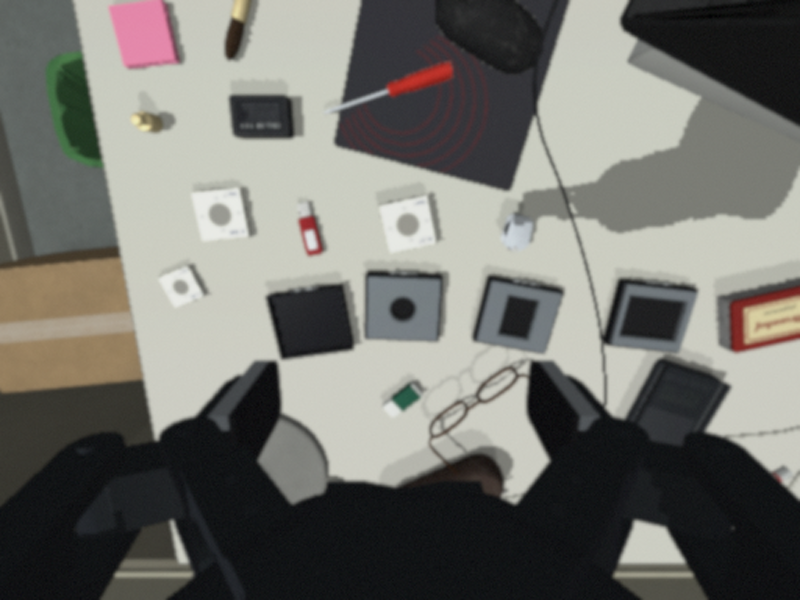

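```bash
cat > seg.py <<'E'
from h import *
d=np.load("w2.npy",allow_pickle=True).item()
im=d["frame"]; g=im.mean(2); S=4
def px(x,y): return im[int(y*.64),int(x*.64)]
if __name__=="__main__":
    for n,p in dict(thick=(395,215),thin=(205,200),desk=(270,180),foam=(375,290),hole=(403,309),lhole=(517,317),tray=(310,320),trayrim=(275,340),bat=(260,110),loupe=(517,235),loupe2=(510,220),weight=(147,123),w2=(155,118),bhole=(650,318),shadow=(240,190)).items(): print(n,px(*p))
E
python3 seg.py
```

```text
thick [231 232 228]
thin [233 234 230]
desk [202 205 193]
foam [121 129 134]
hole [31 30 32]
lhole [29 31 30]
tray [38 38 41]
trayrim [151 151 144]
bat [50 52 55]
loupe [199 206 212]
loupe2 [173 179 183]
weight [143 133 100]
w2 [98 91 71]
bhole [31 30 31]
shadow [176 178 170]
```

```bash
python3 - <<'E'
from seg import *
a=cv2.resize(im[30:110,70:210,::-1],None,fx=5.7,fy=5.7,interpolation=cv2.INTER_CUBIC); 
b=cv2.resize(im[115:235,300:460,::-1],None,fx=5,fy=5,interpolation=cv2.INTER_CUBIC)
cv2.imwrite("pics/c1.png",a);cv2.imwrite("pics/c2.png",b)
E
```

```text
(no output)
```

View pics/c1.png

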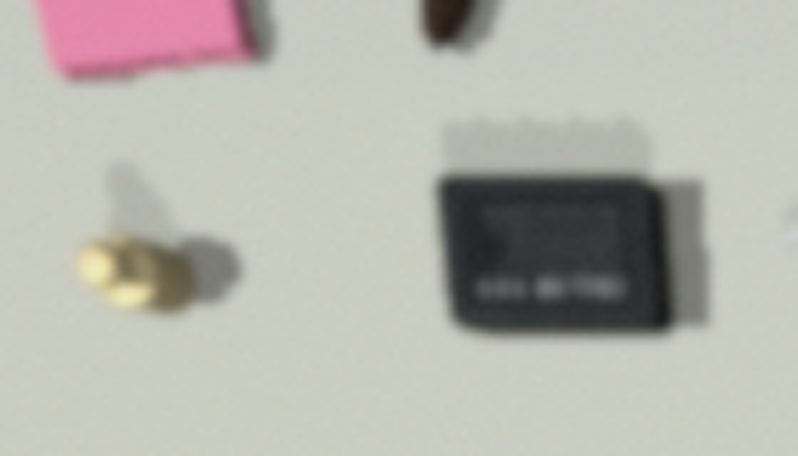

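View pics/c2.png

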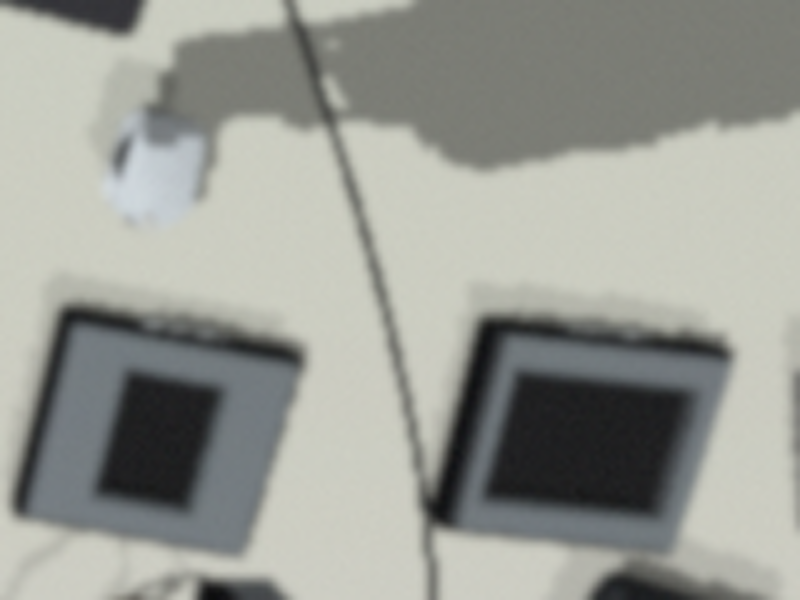

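```bash
cat >> seg.py <<'E'
up=cv2.resize(im,None,fx=S,fy=S,interpolation=cv2.INTER_CUBIC).astype(int)
def rect(mask,box,z,name):
    x0,y0,x1,y1=[int(v*.64*S) for v in box]
    m=np.zeros(mask.shape,np.uint8); m[y0:y1,x0:x1]=mask[y0:y1,x0:x1]*255
    c=max(cv2.findContours(m,cv2.RETR_EXTERNAL,cv2.CHAIN_APPROX_NONE)[0],key=cv2.contourArea)[:,0]
    uv=(c+.5)/S-.5
    w=ray(d,uv,z)[:,:2]
    (cx,cy),(a,b),t=cv2.minAreaRect((w*1000).astype(np.float32))
    if a>b: a,b,t=b,a,t+90   # t = direction of 'a' (short side)
    t=(t+90)%180-90
    print(name,"c",round(cx),round(cy),"mm short",round(a,1),"long",round(b,1),"shortdir deg",round(t,1))
    return cx/1000,cy/1000,a/1000,b/1000,np.radians(t)
def run():
    r,gg,b=up[...,0],up[...,1],up[...,2]; g=up.mean(2)
    rect(g>218,(370,180,445,260),.016,"thick")
    rect(g>218,(185,180,255,245),.010,"thin")
    rect(g>218,(155,260,210,310),.006,"small")
    rect(g<95,(220,80,305,150),.018,"bat")
    rect(((b-r)>4)&(g>90),(495,195,540,260),.021,"loupe")
    f=(g>85)&(g<150)&(b-r>5)
    rect(f,(355,262,450,350),.018,"wfoam"); rect(f,(470,270,570,360),.018,"lfoam"); rect(f,(600,275,700,355),.018,"bfoam")
    rect(g<70,(385,290,420,330),.018,"whole"); rect(g<60,(495,290,540,345),.018,"lhole"); rect(g<55,(616,285,690,348),.018,"bhole")
    rect(g<75,(262,275,362,362),.013,"tray")
    rect((r-b>18),(125,100,165,140),.010,"weight")
    for p,z in (((97,265),.032),((122,295),.02),((180,295),0)): print("w",ray(d,(np.array(p)/5.7+[70,30]),z)[0].round(3))
if __name__=="__main__": run()
E
python3 seg.py | tail -15
```

```text
thin c 544 -252 mm short 48.9 long 49.5 shortdir deg -84.4
small c 623 -306 mm short 35.7 long 36.0 shortdir deg -68.3
bat c 449 -196 mm short 37.3 long 59.8 shortdir deg 0.1
loupe c 560 57 mm short 29.6 long 34.5 shortdir deg 75.8
wfoam c 643 -60 mm short 69.9 long 79.5 shortdir deg -2.3
lfoam c 653 67 mm short 70.1 long 78.2 shortdir deg -10.9
bfoam c 654 215 mm short 69.9 long 77.8 shortdir deg -6.5
whole c 644 -61 mm short 25.5 long 26.0 shortdir deg 0.1
lhole c 653 66 mm short 32.0 long 43.4 shortdir deg 79.3
bhole c 654 214 mm short 43.9 long 59.5 shortdir deg -6.3
tray c 660 -162 mm short 77.0 long 84.6 shortdir deg 8.5
weight c 453 -314 mm short 20.1 long 32.0 shortdir deg -1.9
w [ 0.454 -0.31   0.032]
w [ 0.46  -0.311  0.02 ]
w [ 0.458 -0.307  0.   ]
```

```bash
python3 seg.py | grep thick; python3 - <<'E'
from seg import *
# wrist1 pose needs re-derivation; use wrist2: screen top edge
for p in [(625,20),(700,70),(800,125)]: print(p,ray(d,np.array(p)*.64,.31)[0].round(3), ray(d,np.array(p)*.64,.05)[0].round(3))
e=bot.get_image("scene")
for p in [(520,130),(700,187),(800,222),(545,265),(570,315),(770,415)]: print(p,ray(e,np.array(p)*.64,.31)[0].round(3),ray(e,np.array(p)*.64,.0)[0].round(3),)
print(d["pose"].round(3))
def chk(p,yaw):
    q=bot.ik(np.array(p),down(yaw)); print(p,round(yaw,2),None if q is None else np.round(q,2))
for a in (-6.5,173.5,83.5): chk((.654,.214,.016),np.radians(a))
for a in (0,180): chk((.449,-.197,.006),np.radians(a))
E
```

```text
thick [231 232 228]
thick c 553 -56 mm short 48.5 long 49.2 shortdir deg -78.3
(625, 20) [0.462 0.005 0.31 ] [0.378 0.127 0.05 ]
(700, 70) [0.475 0.03  0.31 ] [0.415 0.198 0.05 ]
(800, 125) [0.491 0.064 0.31 ] [0.46  0.297 0.05 ]
(520, 130) [0.499 0.109 0.31 ] [-0.346 -0.199  0.   ]
(700, 187) [0.571 0.315 0.31 ] [-0.191  0.245  0.   ]
(800, 222) [0.608 0.4   0.31 ] [-0.112  0.43   0.   ]
(545, 265) [0.776 0.239 0.31 ] [0.252 0.081 0.   ]
(570, 315) [0.833 0.277 0.31 ] [0.374 0.164 0.   ]
(770, 415) [0.876 0.405 0.31 ] [0.467 0.441 0.   ]
[[-0.003  0.963  0.271  0.507]
 [ 1.     0.002  0.001 -0.06 ]
 [ 0.001  0.271 -0.963  0.449]
 [ 0.     0.     0.     1.   ]]
(0.654, 0.214, 0.016) -0.11 [-0.56  0.72  0.23  1.66 -0.21  0.79 -0.35]
(0.654, 0.214, 0.016) 3.03 [-0.25  0.71 -0.23  1.64  0.2   0.81  2.46]
(0.654, 0.214, 0.016) 1.46 [-0.37  0.7  -0.05  1.65  0.05  0.79  1.01]
(0.449, -0.197, 0.006) 0.0 [ 0.08  0.5   0.26  2.15 -0.25  0.52  0.52]
(0.449, -0.197, 0.006) 3.14 [ 1.06  0.71 -0.99  2.09  0.85  0.82  2.68]
```

```bash
python3 - <<'E'
from h import *
d=bot.get_image("side"); save(d,"side2.png"); print(bot.current_force(),bot.current_joint_torque().round(1))
E
```

```text
[0.29600009 0.14790801 0.28451953] [  0.2 -45.7   1.2 -28.9   0.   -0.   -0. ]
```

View pics/side2.png

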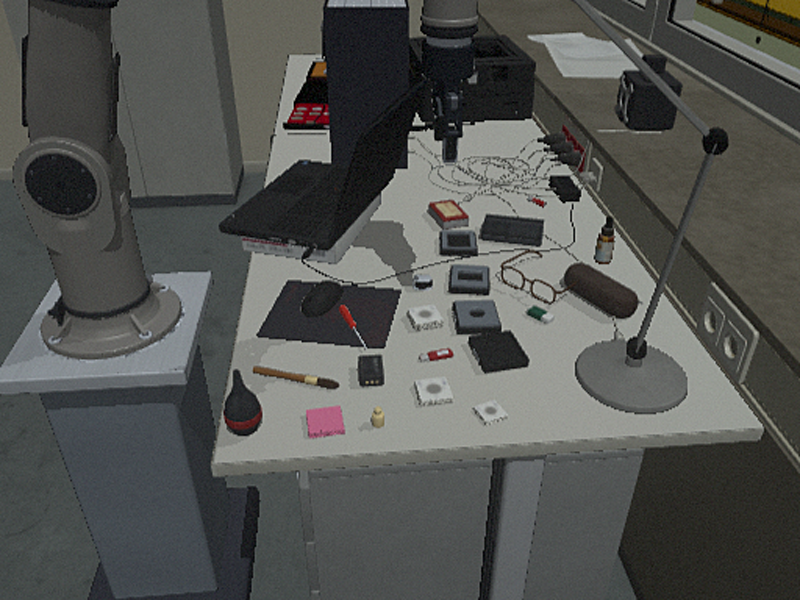

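```bash
cat >> h.py <<'E'
def pick(x,y,z,yaw,N=40,hov=.08,lift=.07):
    bot.move_l(np.array([x,y,hov]),speed=.25,frame=down(yaw))
    hit=bot.move_l(np.array([x,y,z]),speed=.1,stop_force=15)
    bot.grab(N); print("pick hit",hit,"gap",round(bot.current_finger_gap(),4),"ee",bot.current_ee_pos().round(4))
    bot.move_l(np.array([x,y,lift]),speed=.15); print("lift gap",round(bot.current_finger_gap(),4),"F",bot.current_force().round(1),"t",round(bot.current_time_s(),1))
E
grep -n "" /dev/null; python3 - <<'E'
from h import *
try:
    bot.ungrasp()
    pick(.553,-.056,.004,np.radians(101.7))
except Exception as ex: print(repr(ex))
for n in ("side","wrist"): d=bot.get_image(n); save(d,n+"3.png",(150,60,430,270) if n=="side" else None)
E
```

```text
pick hit False gap 0.0 ee [ 0.553 -0.056  0.004]
lift gap -0.0001 F [-0.1  1.1  0.4] t 8.6
```

View pics/side3.png

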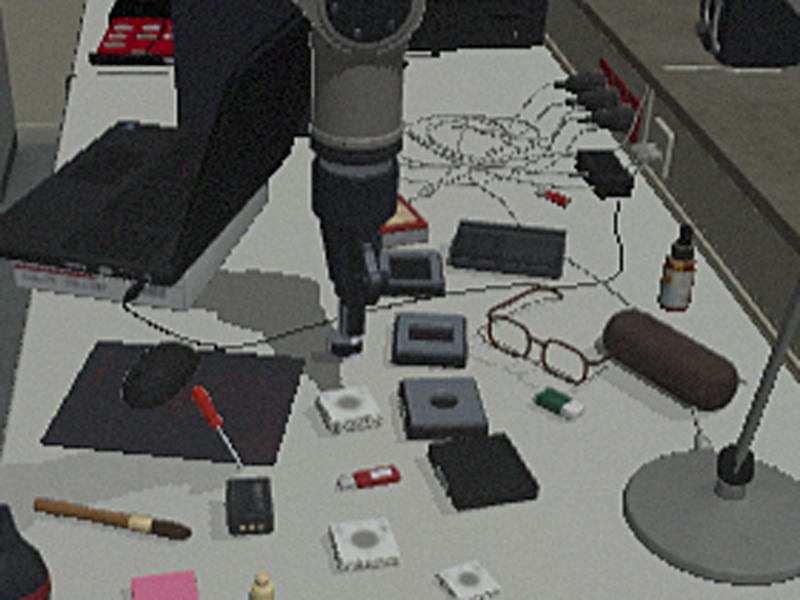

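View pics/wrist3.png

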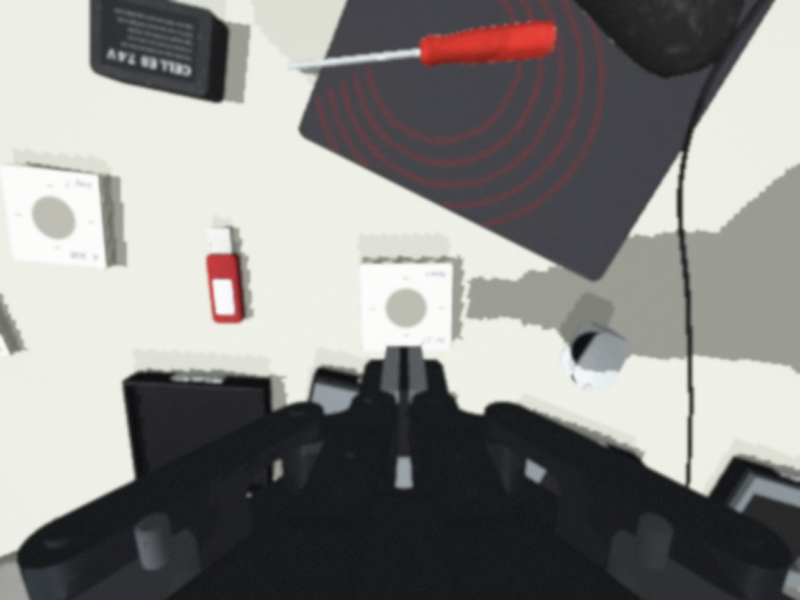

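```bash
python3 - <<'E'
from h import *
bot.ungrasp()
bot.move_l(np.array([.553,-.056,.07]),speed=.2,frame=down(np.radians(101.7)))
import seg
d=bot.get_image("wrist"); np.save("w3.npy",d,allow_pickle=True); save(d,"wrist4.png")
seg.d=d; seg.im=d["frame"]; seg.up=cv2.resize(seg.im,None,fx=4,fy=4,interpolation=cv2.INTER_CUBIC).astype(int)
g=seg.up.mean(2); print(d["frame"][int(230),int(180)],d["frame"][180,245])
seg.rect(g>236,(340,250,480,370),.016,"thick")
seg.rect(g>236,(0,150,115,275),.010,"thin")
bot.move_l(np.array([.553,-.056,.0005]),speed=.1,stop_force=15)
d=bot.get_image("wrist"); save(d,"wrist5.png")
bot.grab(30); print(bot.current_finger_gap(),bot.current_ee_pos(),bot.current_force())
d=bot.get_image("wrist"); save(d,"wrist6.png")
d=bot.get_image("side"); save(d,"side6.png",(220,150,330,240))
E
```

```text
[228 229 220] [246 247 244]
thick c 553 -56 mm short 49.5 long 49.7 shortdir deg -77.4
thin c 543 -252 mm short 49.6 long 49.8 shortdir deg -84.4
-0.00011268782259934972 [ 5.52959309e-01 -5.59845228e-02  4.68567168e-04] [-0.28743946  0.44696949  0.73598889]
```

View pics/wrist5.png

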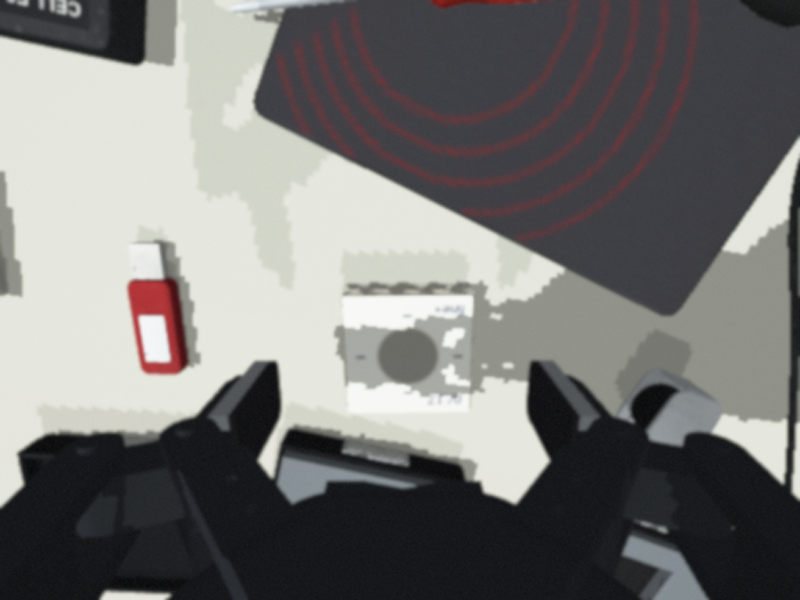

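View pics/wrist6.png

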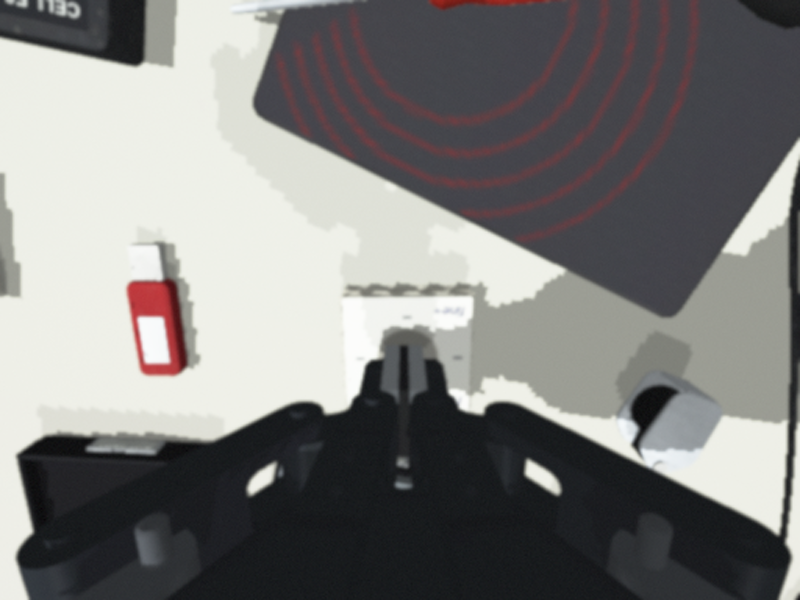

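View pics/side6.png

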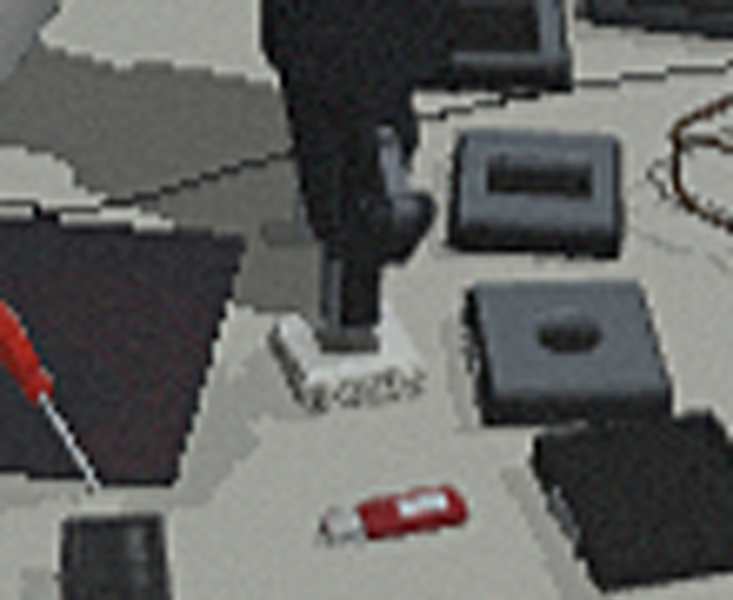

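```bash
python3 - <<'E'
from h import *
d=bot.get_image("wrist"); p=bot.current_ee_pos(); print(p,bot.current_eef_rot(), bot.current_q())
for k in (-.01,0,.01,.019,.03): print(k,np.array(proj(d,p+[0,0,k]))/.64)
s=bot.get_image("side"); 
for k in (-.01,0,.01,.019,.03): print(k,(np.array(proj(s,p+[0,0,k]))-[220,150])*6.67)
E
```

```text
[ 5.52992705e-01 -5.60311914e-02  4.82617922e-04] [-1.01909155e-01  9.94793709e-01 -1.22632027e-05 -1.25894761e-05] [-0.00508749  0.56483843 -0.0079035   1.98773486  0.00766265  0.58906991
  1.75683436]
-0.01 [404.81017152 335.10732587]
0 [404.8977705  343.43935004]
0.01 [404.99528983 352.71495224]
0.019 [405.0930067  362.00934374]
0.03 [405.22769104 374.8199165 ]
-0.01 [342.54530325 393.64364544]
0 [343.04395578 374.04873952]
0.01 [343.54699054 354.28163091]
0.019 [344.00351656 336.34211625]
0.03 [344.56643985 314.22164506]
```

```bash
python3 - <<'E'
from h import *
p=bot.current_ee_pos()
print(bot.move_l(np.array([p[0],p[1],-.015]),speed=.02,stop_force=3),bot.current_ee_pos(),bot.current_force())
bot.move_l(np.array([p[0],p[1],.03]),speed=.1)
E
```

```text
True [ 0.55302825 -0.0560371  -0.00807138] [-0.60596642 -0.82329501  6.9903707 ]
```

```bash
python3 - <<'E'
from h import *
bot.ungrasp()
pick(.553,-.056,-.0205,np.radians(101.7),N=35,hov=.02,lift=.035)
d=bot.get_image("wrist"); save(d,"wrist7.png")
d=bot.get_image("side"); save(d,"side7.png",(220,130,340,220))
E
```

```text
pick hit False gap 0.0486 ee [ 0.5536 -0.056  -0.0197]
lift gap 0.0488 F [-1.1 -0.1 -0.6] t 15.2
```

View pics/wrist7.png

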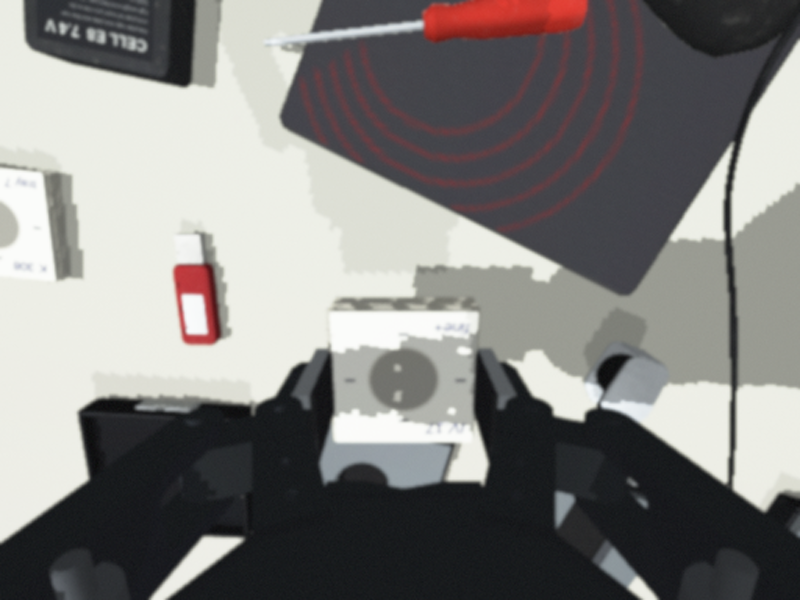

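View pics/side7.png

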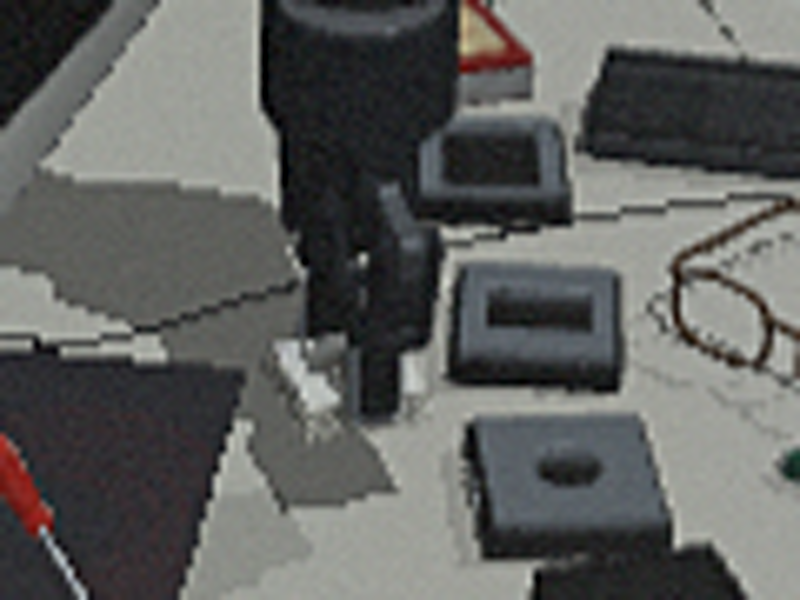

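```bash
python3 - <<'E'
from h import *
yaw=np.radians(98.5)
bot.move_l(np.array([.66,-.162,.035]),speed=.2,frame=down(yaw))
d=bot.get_image("wrist"); save(d,"wrist8.png")
d=bot.get_image("side"); save(d,"side8.png")
print(bot.move_l(np.array([.66,-.162,.0]),speed=.1,stop_force=8),bot.current_ee_pos(),bot.current_force().round(1))
print(bot.move_l(np.array([.66,-.162,-.0115]),speed=.03,stop_force=4),bot.current_ee_pos(),bot.current_force().round(1),bot.current_time_s())
d=bot.get_image("wrist"); save(d,"wrist9.png")
d=bot.get_image("scene"); save(d,"scene9.png",(120,180,270,290))
E
```

```text
False [ 0.65945707 -0.16185557 -0.00077286] [-0.  -0.4 -0.3]
True [ 0.66054366 -0.16212139 -0.00962606] [-1.7  0.1  5.8] 17.175
```

View pics/side8.png

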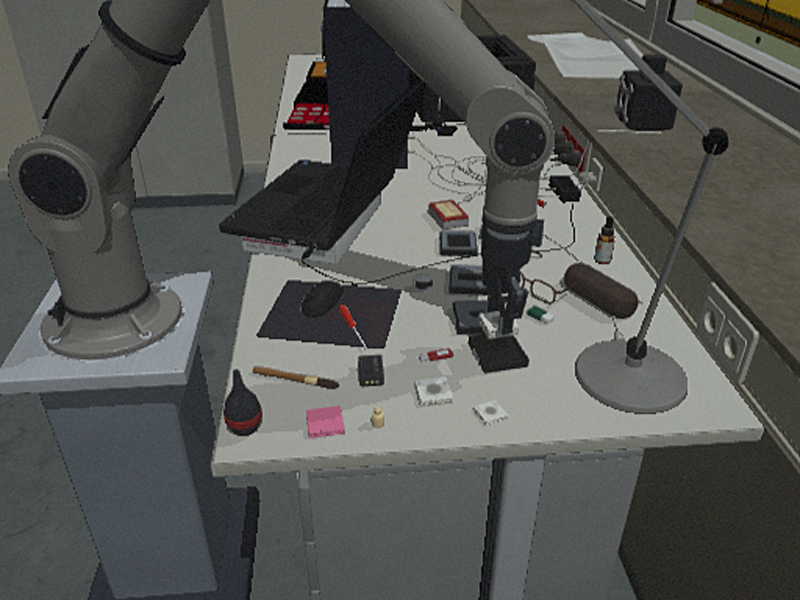

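View pics/wrist9.png

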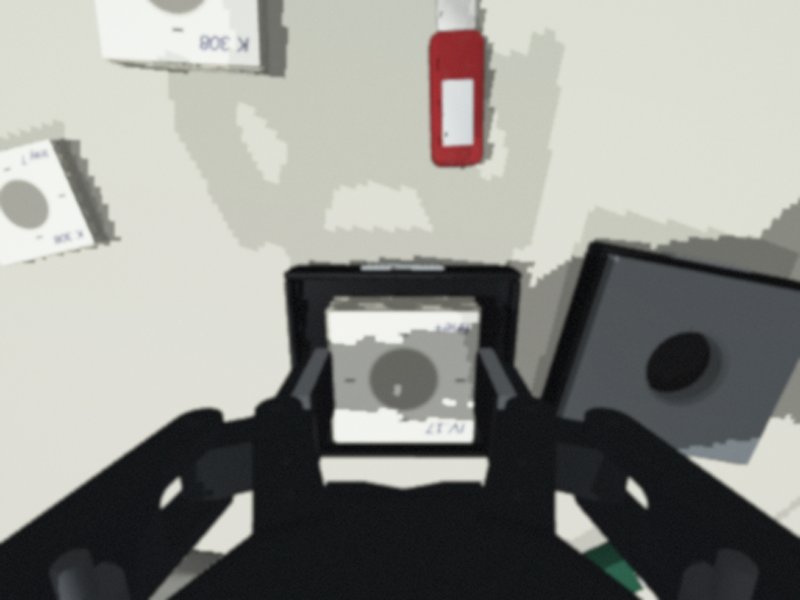

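View pics/scene9.png

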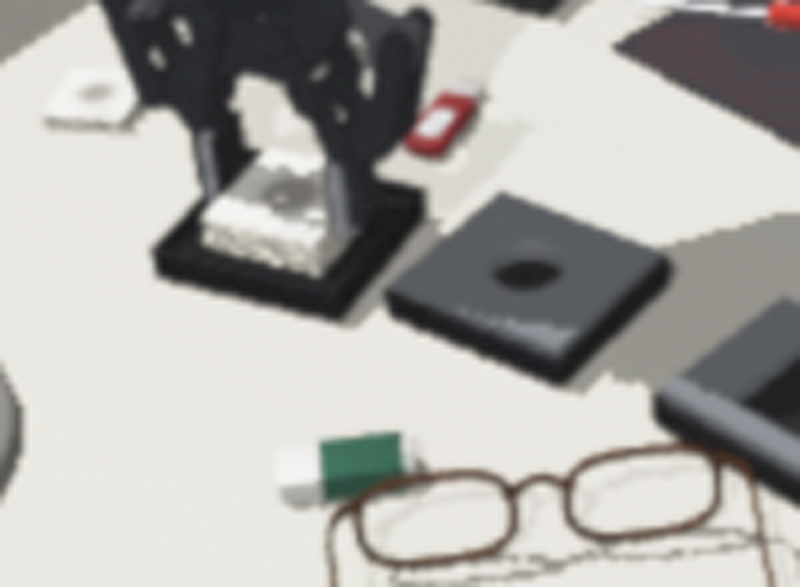

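```bash
python3 - <<'E'
from h import *
import seg
bot.ungrasp(); print(bot.current_force())
bot.move_l(np.array([.66,-.162,.02]),speed=.15)
d=bot.get_image("wrist"); save(d,"wrist10.png"); np.save("w4.npy",d,allow_pickle=True)
seg.d=d; seg.im=d["frame"]; seg.up=cv2.resize(seg.im,None,fx=4,fy=4,interpolation=cv2.INTER_CUBIC).astype(int)
g=seg.up.mean(2)
seg.rect(g>130,(325,290,500,450),.026,"thick"); 
seg.rect(g>234,(80,0,290,130),.010,"thin")
E
```

```text
[ 0.20210697 -0.33635195  1.08580649]
thick c 660 -163 mm short 49.3 long 51.8 shortdir deg 8.6Traceback (most recent call last):
  File "<stdin>", line 9, in <module>
  File "seg.py", line 11, in rect
    c=max(cv2.findContours(m,cv2.RETR_EXTERNAL,cv2.CHAIN_APPROX_NONE)[0],key=cv2.contourArea)[:,0]
      ~~~^^^^^^^^^^^^^^^^^^^^^^^^^^^^^^^^^^^^^^^^^^^^^^^^^^^^^^^^^^^^^^^^^^^^^^^^^^^^^^^^^^^^
ValueError: max() iterable argument is empty
```

View pics/wrist10.png

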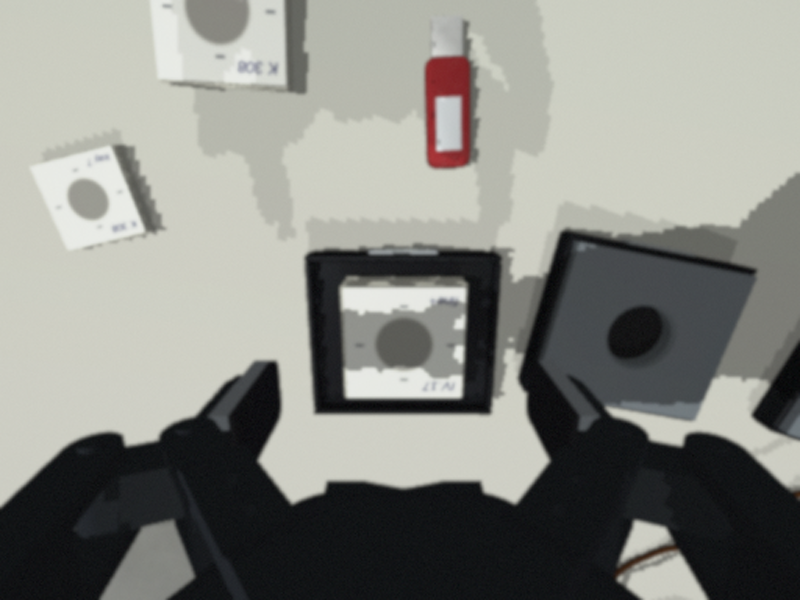

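```bash
cat >> h.py <<'E'
def place(x,y,z,yaw,mid=None,hov=.035,zs=.012,sf=4,exp=.0015):
    # z = expected seated TCP z
    if mid is not None: bot.move_l(np.array(mid),speed=.25,frame=down(yaw))
    bot.move_l(np.array([x,y,hov]),speed=.25,frame=down(yaw))
    print("approach hit",bot.move_l(np.array([x,y,z+zs]),speed=.1,stop_force=10))
    h=bot.move_l(np.array([x,y,z-exp]),speed=.03,stop_force=sf); print("place hit",h,"ee",bot.current_ee_pos().round(4),"exp z",round(z,4),"F",bot.current_force().round(1),"t",round(bot.current_time_s(),1))
E
python3 - <<'E'
from h import *
pick(.5435,-.252,-.0255,np.radians(95.6),N=35,hov=.02,lift=.05)
place(.660,-.163,.0005,np.radians(98.5),hov=.05)
d=bot.get_image("wrist"); save(d,"wrist11.png")
d=bot.get_image("scene"); save(d,"scene11.png",(120,180,270,290))
E
```

```text
pick hit False gap 0.0489 ee [ 0.5441 -0.2523 -0.0246]
lift gap 0.0489 F [ 0.3  0.3 -0.3] t 20.6
approach hit False
place hit True ee [ 0.6604 -0.163   0.0015] exp z 0.0005 F [-0.6  1.2  6.6] t 22.2
```

View pics/wrist11.png

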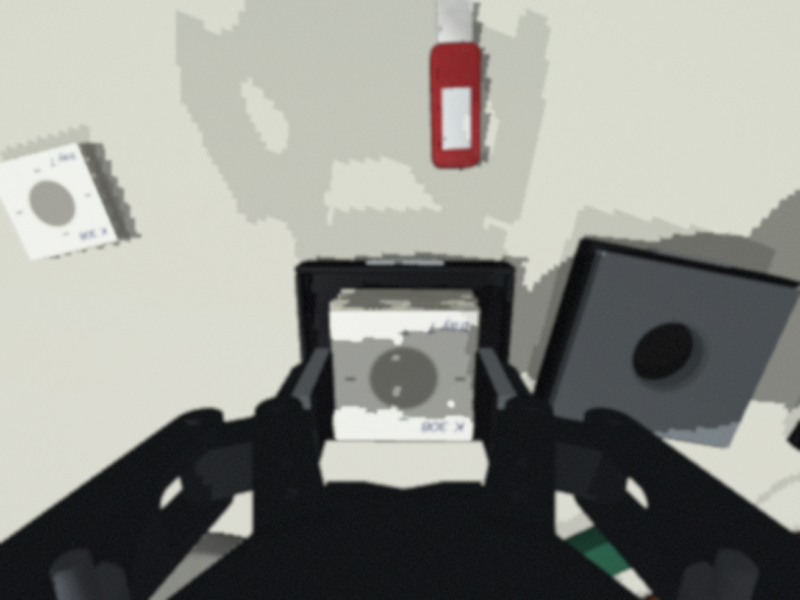

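View pics/scene11.png

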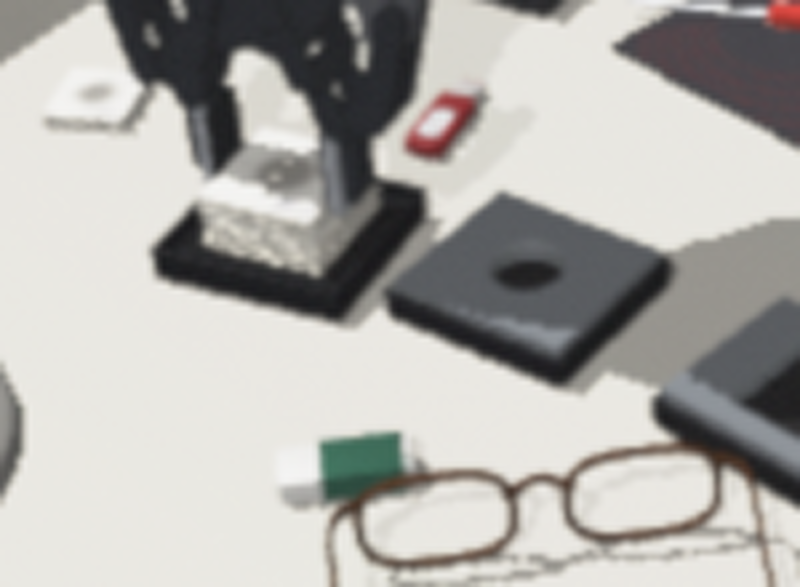

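```bash
python3 - <<'E'
from h import *
import seg
bot.ungrasp()
bot.move_l(np.array([.66,-.163,.05]),speed=.2)
bot.move_l(np.array([.457,-.308,.06]),speed=.3,frame=down(np.pi/2)); print(bot.current_q().round(2))
d=bot.get_image("wrist"); np.save("w5.npy",d,allow_pickle=True); save(d,"wrist12.png")
print(bot.current_time_s())
E
```

```text
[ 0.43  0.46  0.06  1.98 -0.04  0.7   2.09]
24.2333
```

View pics/wrist12.png

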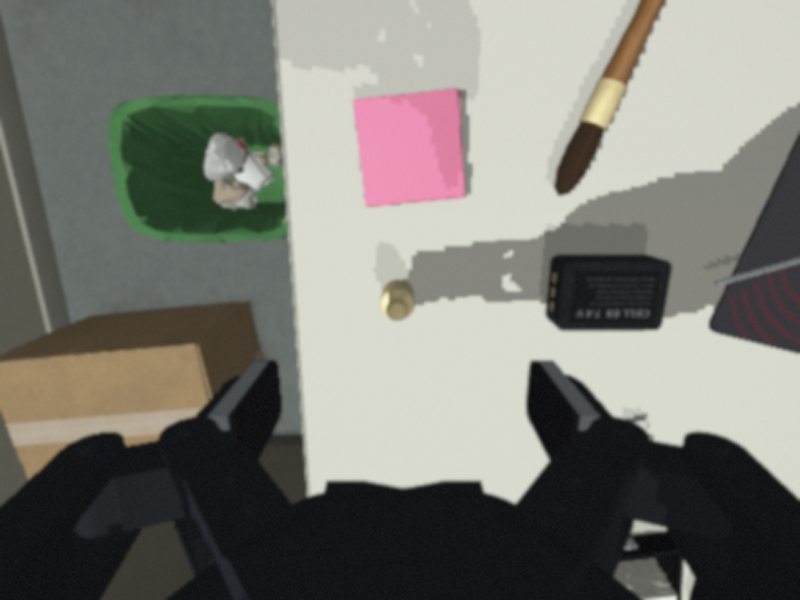

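```bash
python3 - <<'E'
from h import *
import seg
d=np.load("w5.npy",allow_pickle=True).item()
seg.d=d; seg.im=d["frame"]; seg.up=cv2.resize(seg.im,None,fx=4,fy=4,interpolation=cv2.INTER_CUBIC).astype(int)
u=seg.up;g=u.mean(2);m=(u[...,0]-u[...,2])>22
seg.rect(m,(370,270,430,335),.016,"weight"); seg.rect(g<85,(530,240,690,345),.02,"bat")
for p,z in (((397,300),.02),((400,305),.032)): print(ray(d,np.array(p)*.64,z)[0].round(4))
x0,y0=int(365*.64),int(260*.64); cv2.imwrite("pics/w12c.png",cv2.resize(d["frame"][y0:y0+55,x0:x0+130,::-1],None,fx=6,fy=6,interpolation=cv2.INTER_CUBIC))
print([np.round(bot.ik(np.array([.4565,-.3075,-.0115]),down(a)),2) for a in (np.pi/2,0)])
E
```

```text
weight c 452 -311 mm short 18.6 long 21.9 shortdir deg -89.4
bat c 446 -202 mm short 40.1 long 62.7 shortdir deg 0.2
[ 0.4509 -0.3106  0.02  ]
[ 0.45   -0.3089  0.032 ]
[array([ 0.44,  0.58,  0.05,  2.01, -0.05,  0.56,  2.09]), array([ 0.18,  0.62,  0.39,  2.02, -0.42,  0.58,  0.86])]
```

View pics/w12c.png

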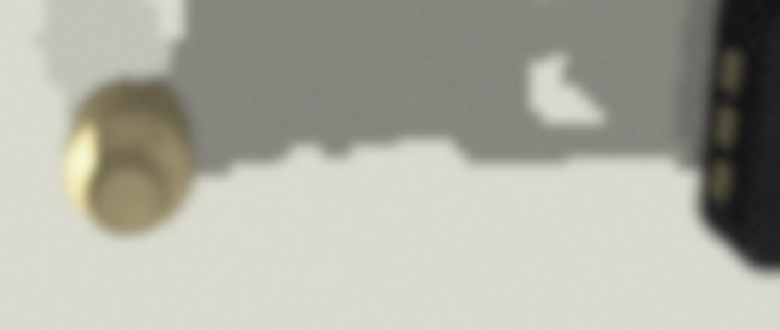

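```bash
python3 - <<'E'
from h import *
import seg
pick(.4528,-.310,-.0125,np.pi/2,N=35,hov=.03,lift=.06)
d=bot.get_image("wrist"); save(d,"wrist13.png",(190,150,330,290))
bot.move_l(np.array([.6435,-.0605,.06]),speed=.25,frame=down(np.pi/2))
d=bot.get_image("wrist"); save(d,"wrist14.png"); np.save("w6.npy",d,allow_pickle=True)
d=bot.get_image("side"); save(d,"side14.png",(260,130,360,230))
E
```

```text
pick hit False gap 0.0157 ee [ 0.4529 -0.31   -0.0122]
lift gap 0.0153 F [-0.   1.  -0.6] t 26.4
```

View pics/wrist13.png

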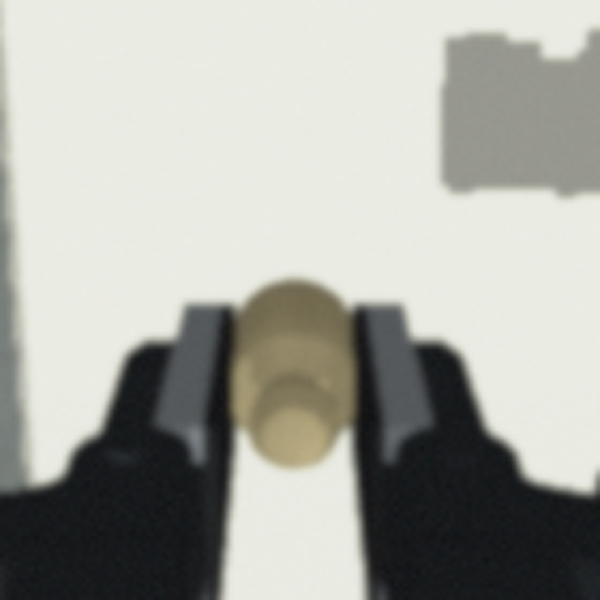

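View pics/wrist14.png

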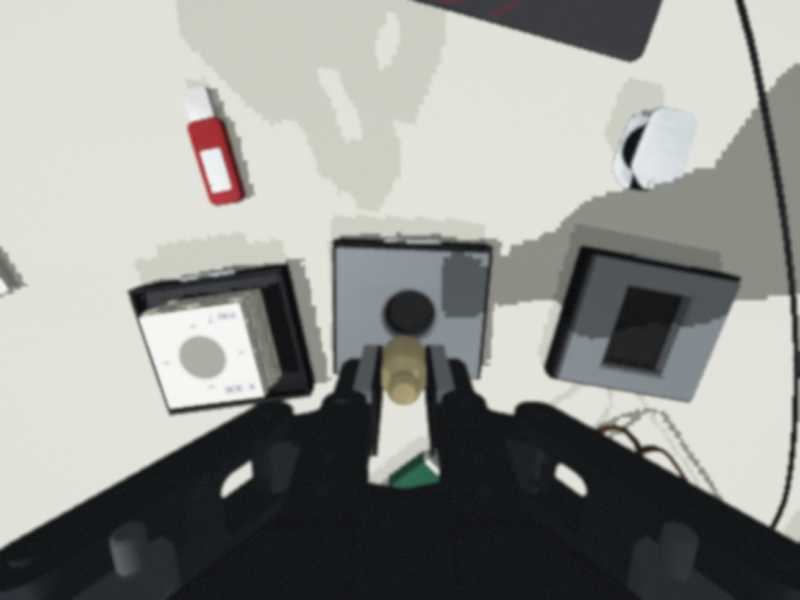

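View pics/side14.png

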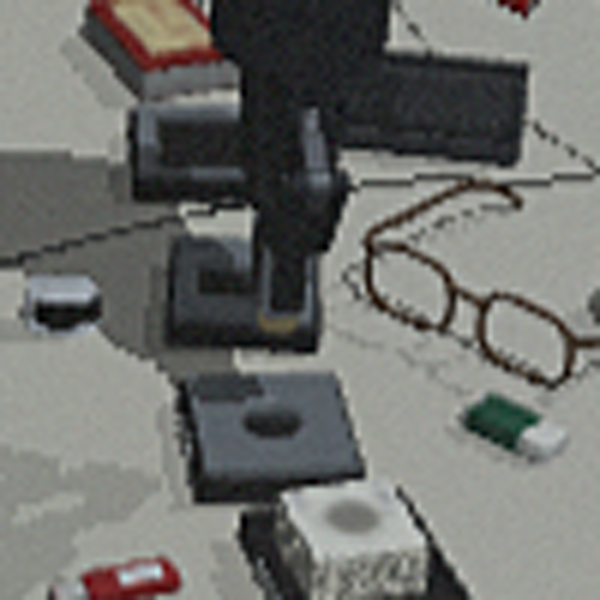

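```bash
python3 - <<'E'
from h import *
import seg
d=np.load("w6.npy",allow_pickle=True).item()
print("ee",bot.current_ee_pos().round(4))
# knob at same wrist-frame pixel; tool pose same orientation
print("knob",ray(d,(258.4,251.5),bot.current_ee_pos()[2]+.0122+.032)[0].round(4), "knob now",ray(d,np.array([404,387])*.64,bot.current_ee_pos()[2]+.0442)[0].round(4))
seg.d=d; seg.im=d["frame"]; seg.up=cv2.resize(seg.im,None,fx=4,fy=4,interpolation=cv2.INTER_CUBIC).astype(int)
g=seg.up.mean(2)
seg.rect(g<65,(375,280,445,338),.018,"hole_top")
seg.rect(g>110,(336,250,489,345),.018,"foam visible")
E
```

```text
ee [ 0.6427 -0.0625  0.06  ]
knob [ 0.6421 -0.0633  0.1042] knob now [ 0.6399 -0.0632  0.1042]
hole_top c 642 -61 mm short 24.8 long 26.3 shortdir deg -6.4
foam visible c 634 -61 mm short 51.7 long 78.4 shortdir deg -0.0
```

```bash
python3 - <<'E'
from h import *
place(.6435,-.061,-.0022,np.pi/2,hov=.06)
d=bot.get_image("wrist"); save(d,"wrist15.png",(170,120,350,290))
d=bot.get_image("scene"); save(d,"scene15.png",(170,190,290,280))
E
```

```text
approach hit False
place hit True ee [ 0.6438 -0.0609 -0.0022] exp z -0.0022 F [-0.3  1.   5.4] t 29.2
```

View pics/wrist15.png

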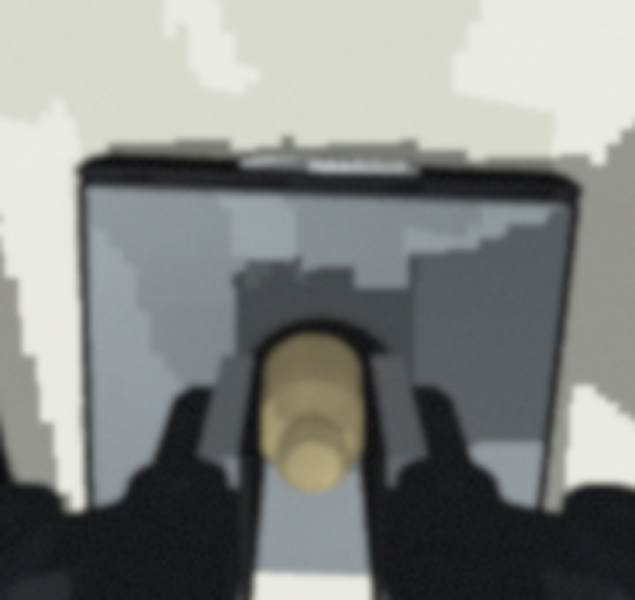

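View pics/scene15.png

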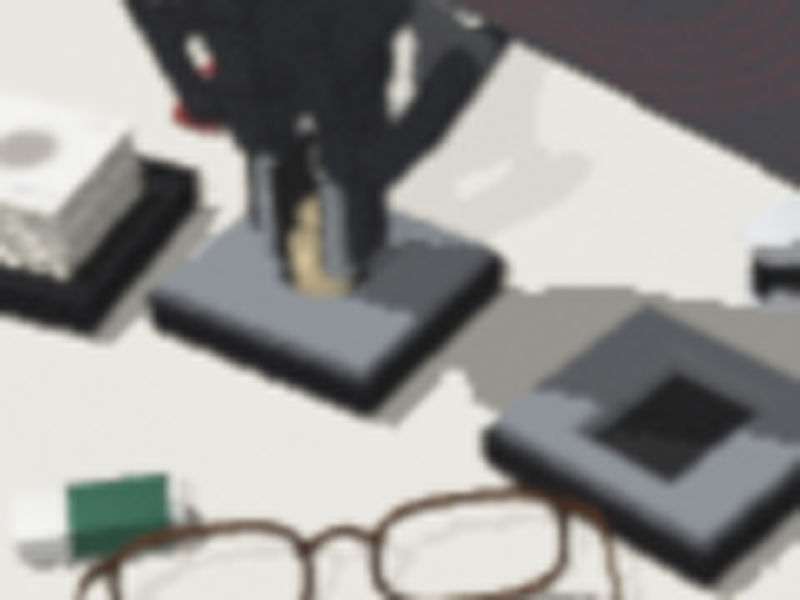

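```bash
python3 - <<'E'
from h import *
bot.ungrasp()
bot.move_l(np.array([.6435,-.061,.06]),speed=.2)
d=bot.get_image("wrist"); save(d,"wrist16.png"); np.save("w7.npy",d,allow_pickle=True)
y=np.radians(-104.2)
q=bot.ik(np.array([.62,.0,.08]),down(y)); print(q.round(2))
bot.goto(np.array([.62,.0,.08]),down(y))
bot.move_l(np.array([.56,.057,.05]),speed=.2)
d=bot.get_image("wrist"); save(d,"wrist17.png"); np.save("w8.npy",d,allow_pickle=True)
print(bot.current_time_s(),bot.current_q().round(2))
E
```

```text
[-0.87  0.97  1.26  1.85 -1.03  1.16 -1.05]
33.4333 [-1.02  0.96  1.26  2.   -1.08  1.08 -1.06]
```

View pics/wrist16.png

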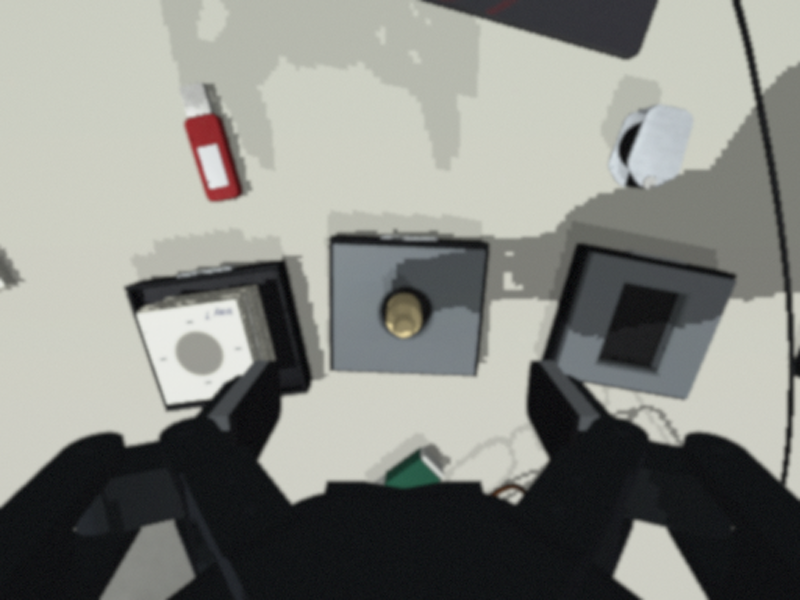

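View pics/wrist17.png

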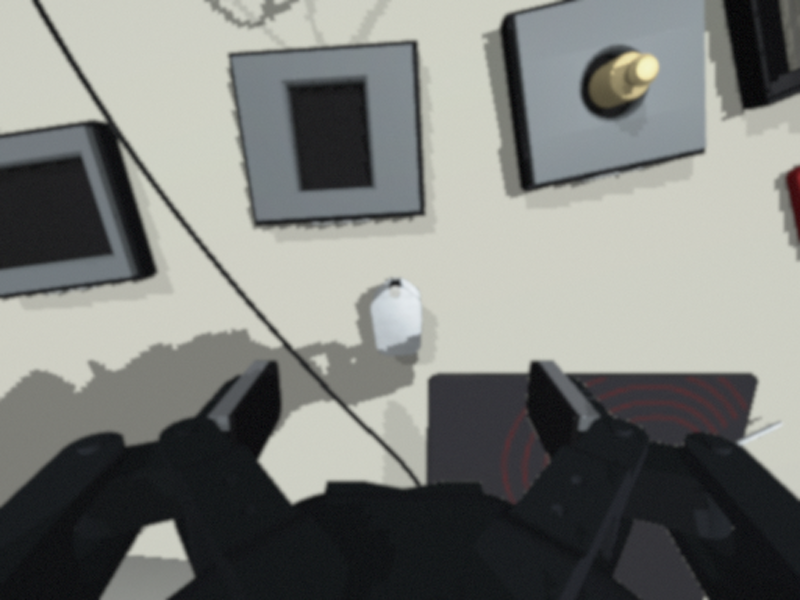

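```bash
python3 - <<'E'
from h import *
import seg
d=np.load("w8.npy",allow_pickle=True).item()
seg.d=d; seg.im=d["frame"]; seg.up=cv2.resize(seg.im,None,fx=4,fy=4,interpolation=cv2.INTER_CUBIC).astype(int)
u=seg.up;g=u.mean(2)
print(d["frame"][int(320*.64),int(395*.64)],d["frame"][int(320*.64),int(470*.64)])
seg.rect((u[...,2]-u[...,0]>2),(350,265,440,375),.021,"loupe")
f=(g>85)&(g<165)&(u[...,2]-u[...,0]>4)
seg.rect(f,(220,30,440,235),.018,"lfoam"); seg.rect(g<60,(270,65,390,205),.018,"lhole")
x0,y0=int(340*.64),int(255*.64); cv2.imwrite("pics/w17c.png",cv2.resize(d["frame"][y0:y0+75,x0:x0+80,::-1],None,fx=7,fy=7,interpolation=cv2.INTER_CUBIC))
E
```

```text
[202 210 215] [206 208 197]
loupe c 563 59 mm short 25.9 long 40.4 shortdir deg 78.5
lfoam c 653 67 mm short 70.8 long 79.0 shortdir deg -10.6
lhole c 653 66 mm short 33.9 long 45.2 shortdir deg 79.4
```

View pics/w17c.png

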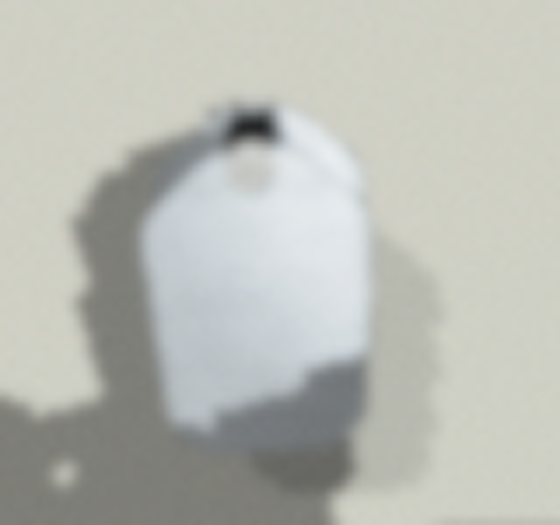

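```bash
python3 - <<'E'
from h import *
pick(.5612,.0595,-.014,np.radians(-101.5),N=30,hov=.03,lift=.05)
d=bot.get_image("wrist"); save(d,"wrist18.png",(170,120,350,290))
bot.move_l(np.array([.653,.0665,.05]),speed=.2,frame=down(np.radians(-100.6)))
d=bot.get_image("side"); save(d,"side18.png",(240,120,340,220))
d=bot.get_image("wrist"); save(d,"wrist19.png"); np.save("w9.npy",d,allow_pickle=True)
E
```

```text
pick hit False gap 0.0228 ee [ 0.5613  0.0596 -0.0136]
lift gap 0.0227 F [-0.4  0.5  0.2] t 35.5
```

View pics/wrist18.png

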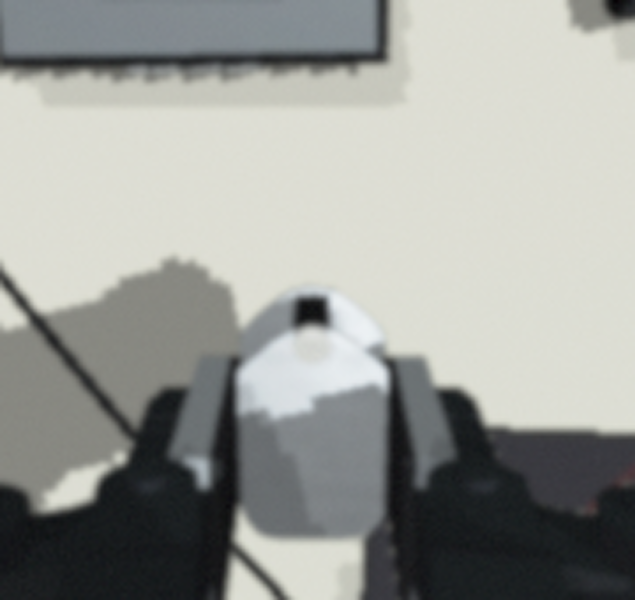

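View pics/side18.png

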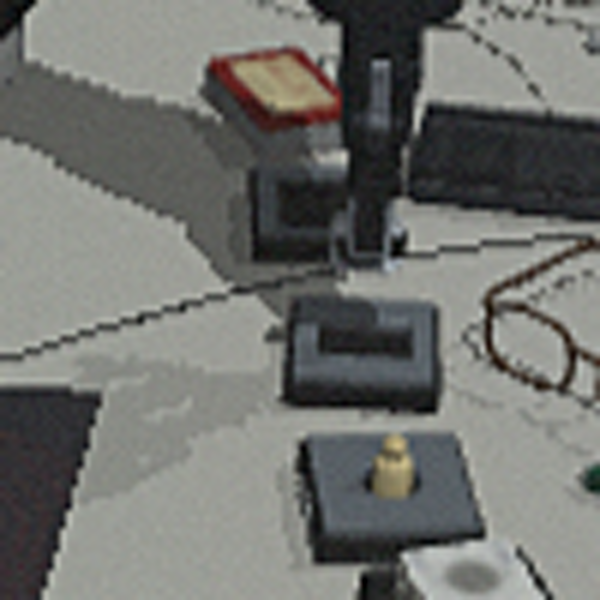

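View pics/wrist19.png

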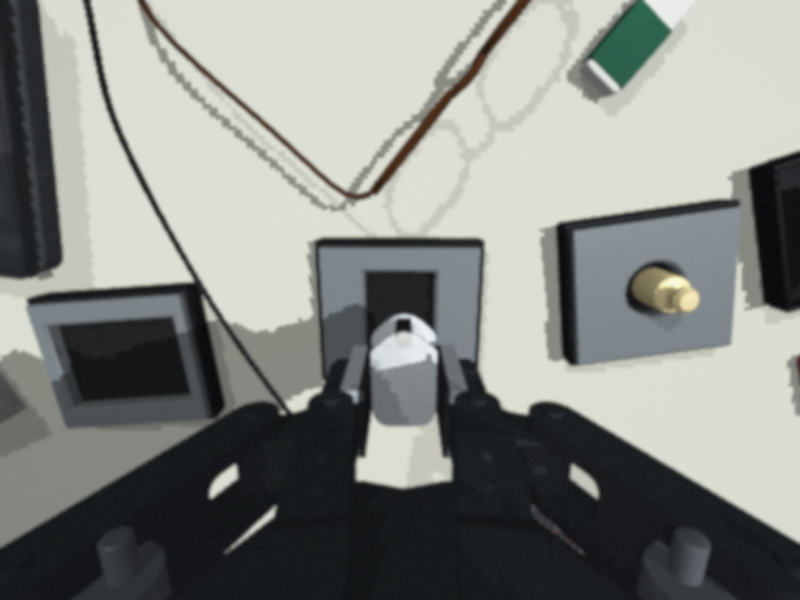

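```bash
python3 - <<'E'
from h import *
d=np.load("w9.npy",allow_pickle=True).item(); p=np.array([.653,.0665])
zt=.05+.0136+.0215
a=ray(d,(258.4,212.1),zt)[0][:2]-p; b=ray(d,(258.4,272.2),zt)[0][:2]-p
yw=np.radians(-100.6); tx=np.array([-np.sin(yw),np.cos(yw)])
print("ends along tool x",a@tx,b@tx,"mid",(a+b)@tx/2)
place(.653,.0665,-.0036,yw,hov=.05)
d=bot.get_image("wrist"); save(d,"wrist20.png",(150,120,350,290))
d=bot.get_image("scene"); save(d,"scene20.png",(220,210,320,285))
E
```

```text
ends along tool x 0.01712101109211123 -0.019110562822072394 mid -0.0009947758649805816
approach hit False
place hit True ee [ 0.6532  0.0666 -0.0036] exp z -0.0036 F [-1.1  0.6  5.3] t 37.5
```

View pics/wrist20.png

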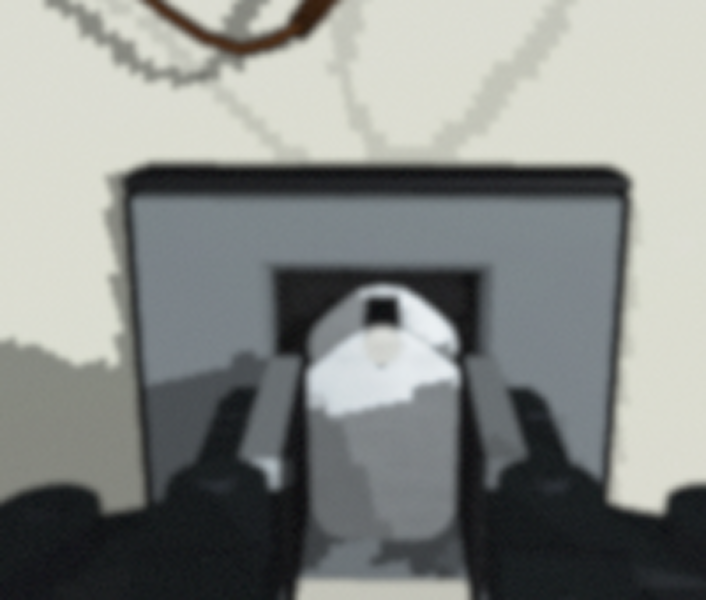

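View pics/scene20.png

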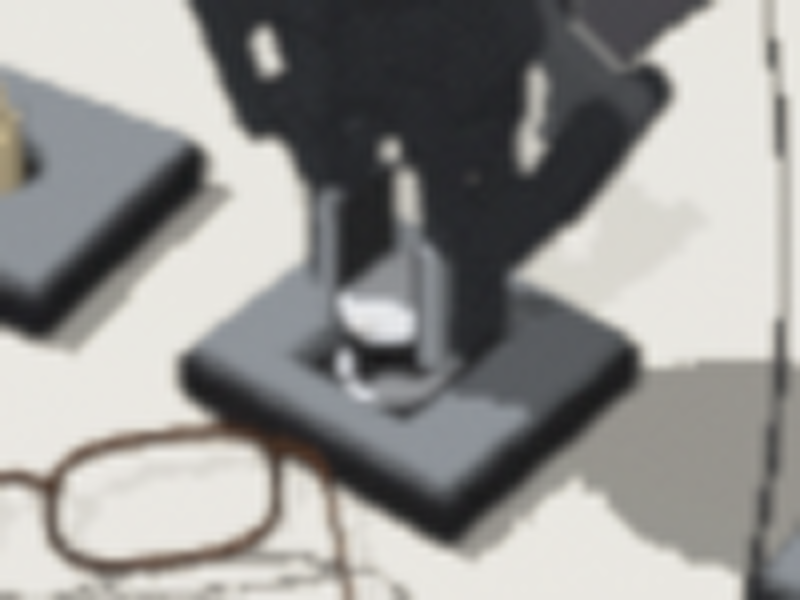

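```bash
python3 - <<'E'
from h import *
bot.ungrasp()
bot.move_l(np.array([.653,.0665,.06]),speed=.2)
d=bot.get_image("wrist"); save(d,"wrist21.png")
bot.move_l(np.array([.653,.0665,.15]),speed=.25)
bot.move_joints(np.array([-.04,.26,.05,1.7,-.01,1.18,0.0])); print(bot.current_ee_pos().round(3),bot.current_time_s())
bot.move_l(np.array([.448,-.193,.05]),speed=.3,frame=down(0.0)); print(bot.current_q().round(2))
d=bot.get_image("wrist"); save(d,"wrist22.png"); np.save("w10.npy",d,allow_pickle=True)
E
```

```text
[ 0.577 -0.064  0.279] 40.3833
[ 0.21  0.4   0.08  2.13 -0.05  0.62  0.33]
```

View pics/wrist21.png

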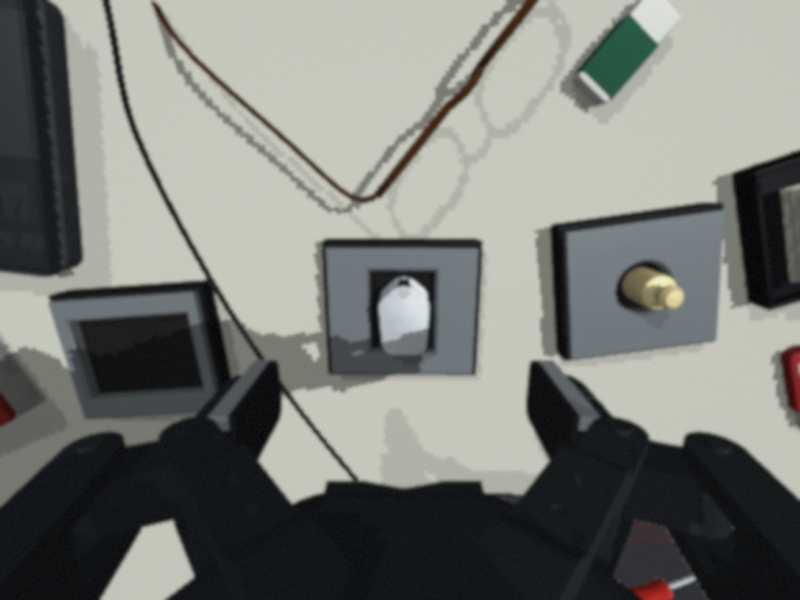

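View pics/wrist22.png

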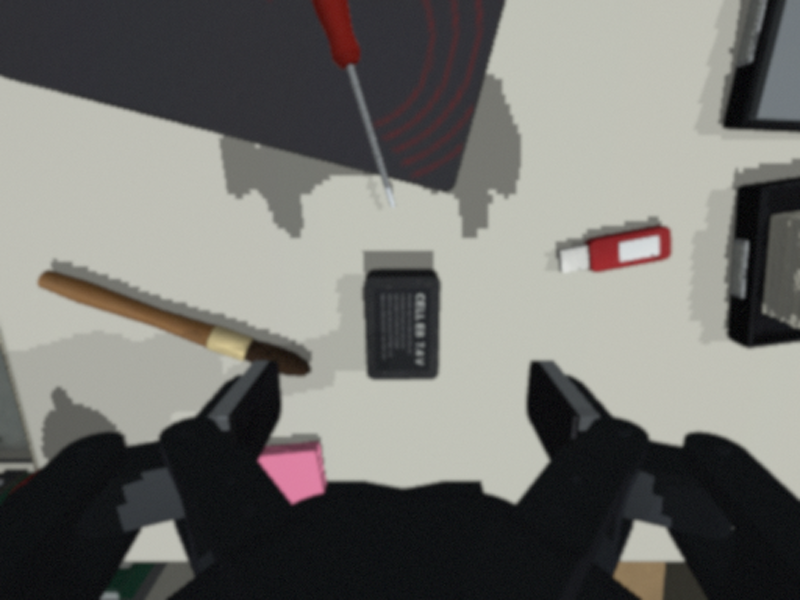

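```bash
python3 - <<'E'
from h import *
import seg
d=np.load("w10.npy",allow_pickle=True).item()
seg.d=d; seg.im=d["frame"]; seg.up=cv2.resize(seg.im,None,fx=4,fy=4,interpolation=cv2.INTER_CUBIC).astype(int)
u=seg.up;g=u.mean(2)
seg.rect(g<80,(345,255,460,400),.02,"bat")
for p in [(310,365),(285,340),(250,335),(300,375)]: print("brush",ray(d,np.array(p)*.64,.008)[0].round(3))
for p in [(440,380),(368,378),(366,270),(437,270)]: print("corner",ray(d,np.array(p)*.64,.02)[0].round(4))
E
```

```text
bat c 448 -196 mm short 37.1 long 58.7 shortdir deg 0.4
brush [ 0.398 -0.224  0.008]
brush [ 0.385 -0.209  0.008]
brush [ 0.366 -0.206  0.008]
brush [ 0.392 -0.23   0.008]
corner [ 0.4688 -0.2269  0.02  ]
corner [ 0.4308 -0.2258  0.02  ]
corner [ 0.431  -0.1677  0.02  ]
corner [ 0.4657 -0.1677  0.02  ]
```

```bash
python3 - <<'E'
from h import *
pick(.448,-.192,-.0168,0.0,N=45,hov=.03,lift=.07)
z0=-.0168
d=bot.get_image("wrist"); save(d,"wrist23.png",(150,120,370,290))
yw=np.radians(-6.5)
bot.move_l(np.array([.60,.0,.08]),speed=.3,frame=down(yw))
off=R.from_euler('z',yw).as_matrix()[:2,:2]@np.array([0,-.0055]); c=np.array([.654,.2145])-off; print(c)
bot.move_l(np.array([c[0],c[1]-.1,.08]),speed=.3)
d=bot.get_image("wrist"); save(d,"wrist24.png"); np.save("w11.npy",d,allow_pickle=True)
d=bot.get_image("side"); save(d,"side24.png",(240,60,400,200)); print(bot.current_q().round(2),bot.current_time_s())
E
```

```text
pick hit False gap 0.0368 ee [ 0.4483 -0.1921 -0.0162]
lift gap 0.0373 F [ 0.1 -0.3 -0.4] t 43.7
[0.65462262 0.21996465]
[-0.32  0.59  0.08  1.69 -0.05  0.86 -0.34] 45.375
```

View pics/wrist23.png

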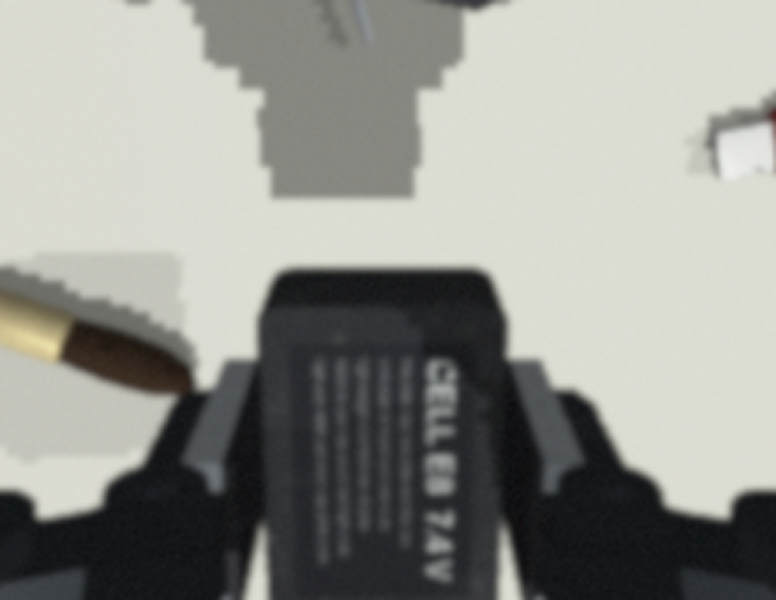

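View pics/wrist24.png

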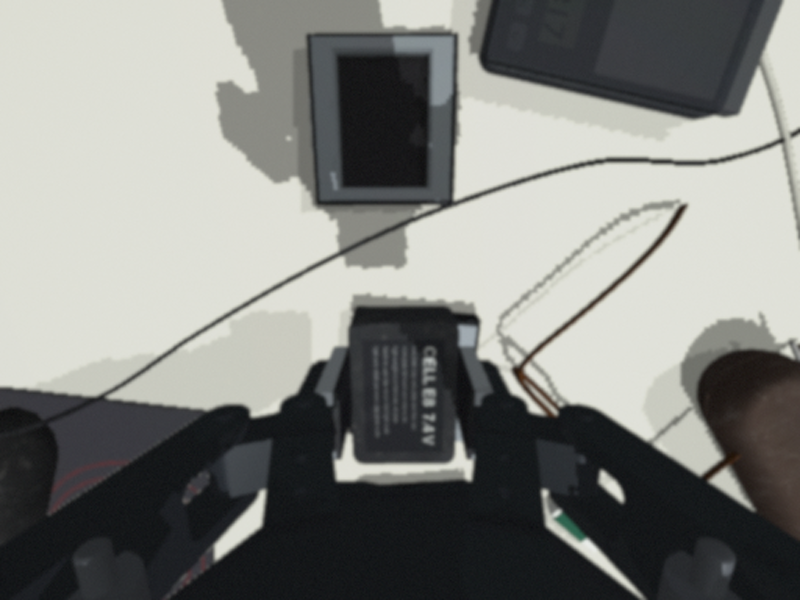

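View pics/side24.png

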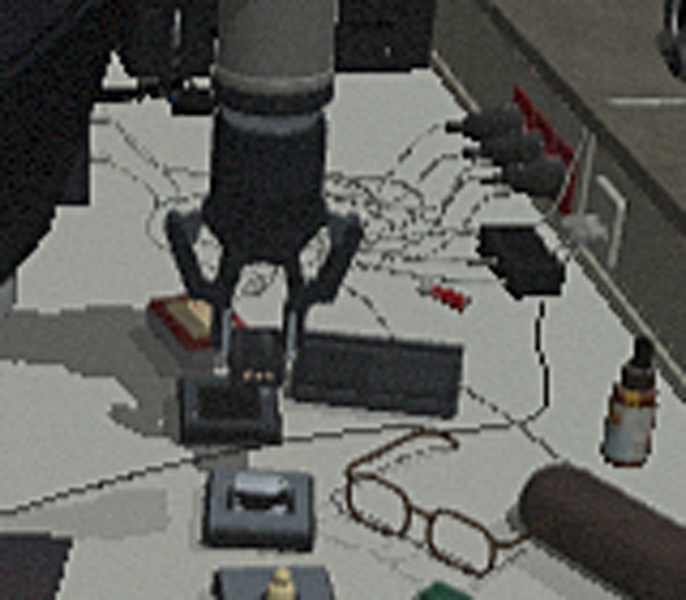

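```bash
python3 - <<'E'
from h import *
import seg
d=np.load("w11.npy",allow_pickle=True).item(); save(d,"w24c.png",(190,170,330,310))
seg.d=d; seg.im=d["frame"]; seg.up=cv2.resize(seg.im,None,fx=4,fy=4,interpolation=cv2.INTER_CUBIC).astype(int)
u=seg.up;g=u.mean(2)
seg.rect((g<175)&(u[...,2]-u[...,0]>4)&(g>65),(300,25,462,200),.018,"bfoam"); seg.rect(g<48,(325,50,440,192),.018,"bhole")
E
```

```text
bfoam c 655 216 mm short 71.1 long 78.6 shortdir deg -6.5
bhole c 655 215 mm short 45.8 long 63.3 shortdir deg -6.5
```

View pics/w24c.png

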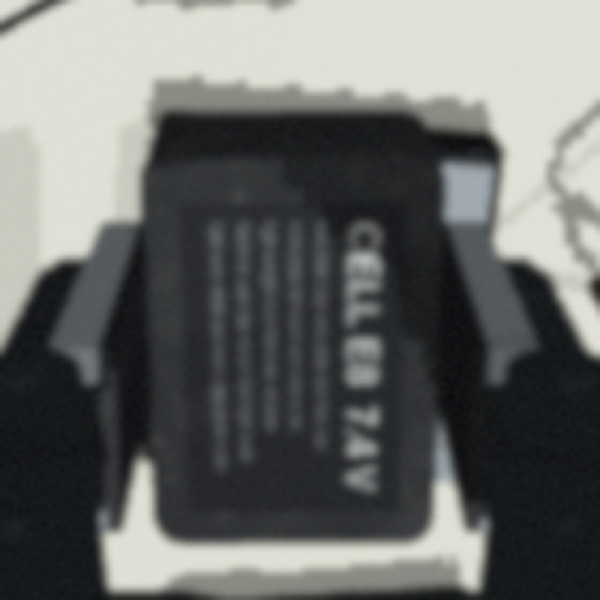

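```bash
python3 - <<'E'
from h import *
d=np.load("w11.npy",allow_pickle=True).item(); e=bot.current_ee_pos(); print(e.round(4))
a=ray(d,(258.4,207.3),e[2]+.0362)[0]-e;b=ray(d,(258.4,296),e[2]+.0362)[0]-e; print(a.round(4),b.round(4),((a+b)/2).round(4))
l=ray(d,(190+148/4.286,240),e[2]+.0362)[0]-e; r=ray(d,(190+440/4.286,240),e[2]+.0362)[0]-e; print(l.round(4),r.round(4))
E
```

```text
[0.6541 0.1169 0.0798]
[0.0025 0.0223 0.0362] [-0.0036 -0.0318  0.0362] [-0.0005 -0.0048  0.0362]
[-0.0179  0.0057  0.0362] [0.0189 0.0015 0.0362]
```

```bash
python3 - <<'E'
from h import *
place(.655,.2202,-.0062,np.radians(-6.5),hov=.06)
d=bot.get_image("wrist"); save(d,"wrist25.png",(130,100,390,295))
d=bot.get_image("scene"); save(d,"scene25.png",(290,220,400,310))
E
```

```text
approach hit False
place hit True ee [ 0.6552  0.2203 -0.006 ] exp z -0.0062 F [-1.  -0.3  5.1] t 47.1
```

View pics/wrist25.png

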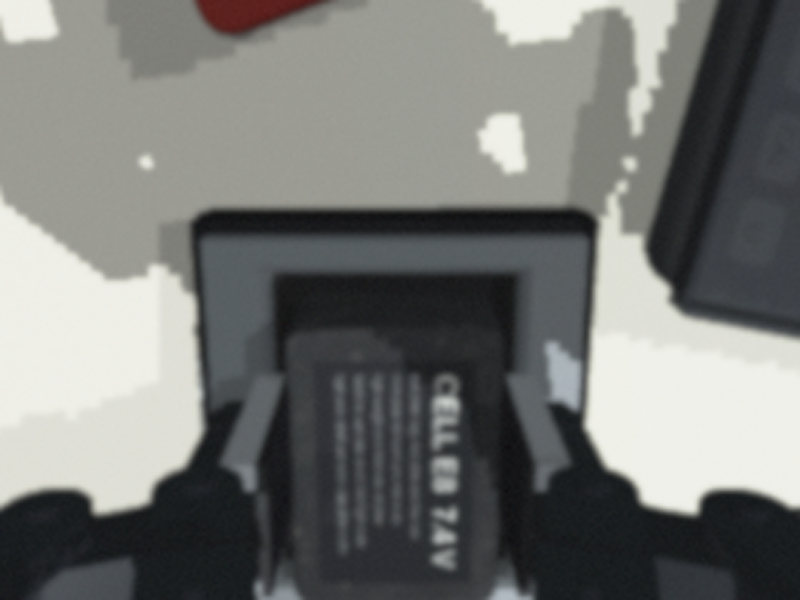

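View pics/scene25.png

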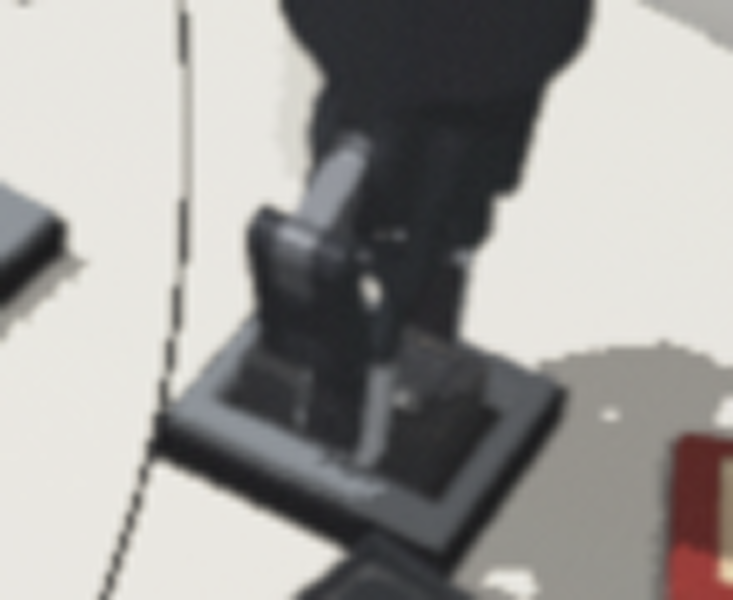

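```bash
python3 - <<'E'
from h import *
bot.ungrasp()
bot.move_l(np.array([.655,.2202,.10]),speed=.15)
bot.move_l(np.array([.60,.05,.2]),speed=.25)
bot.move_joints(np.array([-.04,.26,.05,1.7,-.01,1.18,1.58]))
d=bot.get_image("wrist"); save(d,"wrist26.png",(130,140,470,260)); np.save("w12.npy",d,allow_pickle=True)
e=bot.get_image("scene"); save(e,"scene26.png",(130,190,390,320))
s=bot.get_image("side"); save(s,"side26.png",(260,130,380,250)); print(bot.current_time_s(),bot.current_force())
import seg
seg.d=d; seg.im=d["frame"]; seg.up=cv2.resize(seg.im,None,fx=4,fy=4,interpolation=cv2.INTER_CUBIC).astype(int)
g=seg.up.mean(2); seg.rect(g>215,(262,275,362,362),.036,"thin top")
u=seg.up; seg.rect(u[...,0]-u[...,2]>15,(375,280,430,340),.03,"weight")
E
```

```text
51.2917 [-0.22325344 -0.48931432 -0.48041921]
thin top c 659 -164 mm short 45.8 long 45.9 shortdir deg -81.4
weight c 642 -62 mm short 20.3 long 23.9 shortdir deg 90.0
```

View pics/wrist26.png

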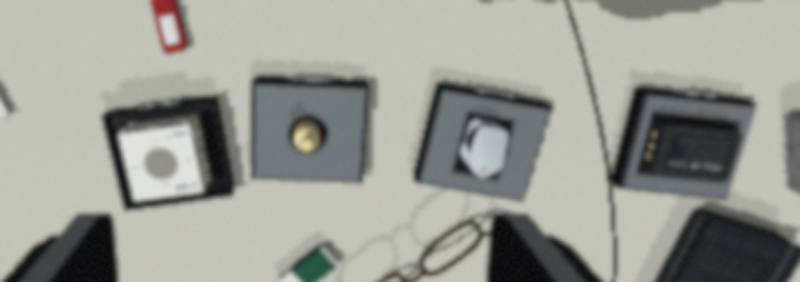

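View pics/scene26.png

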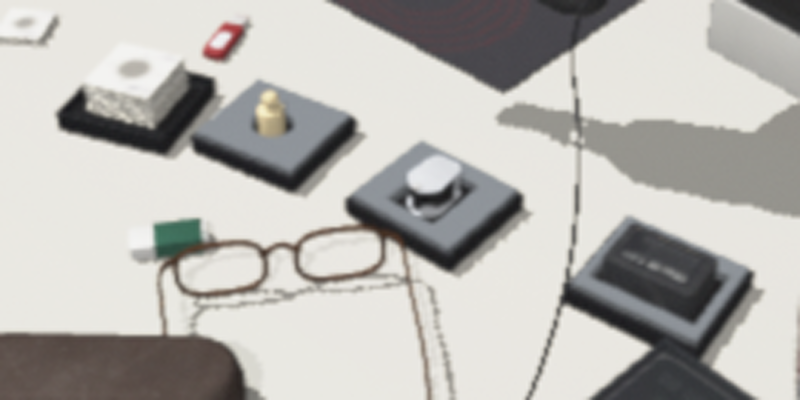

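View pics/side26.png

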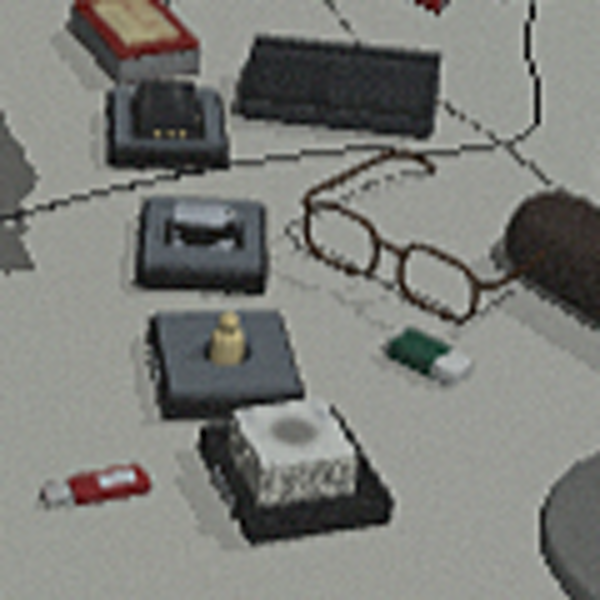

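```bash
python3 - <<'E'
from h import *
bot.finish_job()
E
```

```text
the job is handed in; nothing more can be done
```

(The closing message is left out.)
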